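# Stand up the toppled jars and close each with a disk and a screw band

## Robot

A 6-joint arm with a two-finger parallel gripper is mounted at the origin on a cart in front of the work surface, level with it; the furniture and walls round the work are solid. World frame = base frame: x ahead of the robot, y to its left, z up, the work surface at z = 0. Lengths are in m, angles in rad, forces in N, time in s.
With the tool pointing down it reaches from about 0.35 to 0.85 m from the base axis. Payload 8.1 kg.
Tool frame: the origin (TCP) lies on the centre line of the jaws, within the pads' length; the fingertips stand 22 mm ahead of it and the grasp point (between the pads) lies 3 mm ahead of it; z points along the fingers, y is the line along which they close (so a half turn about z gives the same grasp; the last joint's range is limited). The gripper opens to 93 mm and grips with 3 to 60 N. Pads are 15 mm wide; open, the fingers measure 128 mm over their backs; the gripper's body (75 mm by 188 mm) begins 65 mm behind the grasp point.
Start: joints at [-1.276, 0.13, 1.488, -0, 1.523, -0.085], TCP at [0.222, -0.557, 0.241] pointing down, gripper open.
Joint ranges: [-2.96, 2.96], [-0.89, 2.26], [0.02, 2.5], [-1.34, 4.48], [0, 2.73], [-2.66, 2.66]. Speed limits (rad/s): [2.39, 2.39, 2.79, 3.14, 3.14, 3.14].

## Interface

Orientations are given as a rotation vector (axis times angle).
In Python, from plant import robot gives the robot as it stands.
- The arm moves only by the shell command python3 inch.py FILE [FORCE], which reads ROWS from the file FILE. ROWS is one flat JSON list of numbers that holds 1 to 20 rows one after another, with no inner brackets; each row has 5 numbers: the finger opening in m, then dx, dy, dz in shares of the most that a row can go, 1 being 50 mm, then a turn about the tool's z in rad; each row shifts and turns the commanded pose from where the row before left it, along the tool's axes as they then stand; what a row does not reach is not made up. A row lasts 1/10 s, in which the tool goes at most 0.05 m and 0.15 rad, less where a joint would pass 70% of its speed; a pose out of reach is approached as far as the arm can. The fingers move at their own pace and stop on an object; FORCE is the grip in N (left out, the last holds). Time passes only in rows, so rows that do not move let the fingers close. It prints the time, the measured TCP pose, the force, the opening and the grip force at its end. Input that does not fit is refused with a message, and nothing moves.
- robot.read_state(): the state, without advancing time (a new reading comes with each control period).
- robot.read_camera(name): name is "scene" or "top"; returns a dict with "image" (400x640x3 uint8, red, green, blue), "fx", "fy", "cx", "cy" (pixels), "R" (3x3) and "t" (3): a world point X has camera coordinates R X + t. Camera axes: x right, y down, z forward; pixel columns grow to the right and rows downward; lengths in m; the calibration is good to about 2 mm. A picture is of the moment at which its call begins. There is no depth.
- robot.close_job(): hands the job in; it is judged then, once.
The state is a dict: "t": time; "q": joint angles; "dq": joint speeds; "joint_torque": joint torques, N m; "tool_pos": TCP position; "orientation": TCP orientation; "force": force on the tool from outside, world axes, zero at the start; "wrist_torque": the same for the moment, N m; "opening": finger opening in m; "gripper_force": force on a finger pad.
Only numpy, scipy, OpenCV 4.12 (cv2) and the standard library are available. Lean on these libraries where they do the work, as an engineer would, in place of code of your own. Each camera call takes 0.05 s, during which the arm holds its last target. There are 200 camera calls.

## Task

Stand every blue jar that lies on the worktop upright and close it: seat an orange disk flat in its mouth, then put a steel screw band over the disk and turn it clockwise until it stops fully home, the band's red dots over the red dots on the jar's shoulder. Lids fit any jar; leave spare ones and the other things on the worktop alone.

Things in the scene. Friction and masses are not known exactly. Their poses are not given: they have to be found in the camera images.
- jar_a: blue stoneware jar, 0.3 to 0.5 kg, lying on a flat side at first. Square body 60 x 60 x 80 mm, above it a round neck 47 mm across, 30 mm tall. Origin on its axis at mid height: 55 mm above the foot and 55 below the rim; at z 55 mm standing, 30 lying. z = from foot to mouth, x and y = normals of the flat sides. Body spans z -55 to +25 mm, neck +25 to +55. Two or three jars are present, all alike
- jar_b: another such jar. The mouth is 40 mm wide inside, 30 mm deep. Two thread ridges, each 70 deg long, stand 4 mm out of the neck on either side (55 mm across them), each with a stop at its clockwise end; two gaps of 110 deg between them. Two red dots on the shoulder, at the corners +x+y and -x-y, mark where the band's red dots come when it is home
- jar_c: another such jar. The jars are not fixed: they stand by their weight, and turn along if a band is turned on past its stop (harmless). An absent jar has no pose. Keep the wrist clear of the water heater on the wall at the back right (x over 0.68 and y below 0.06, from 0.2 m up) and of the cabinet right of it
- band_a: steel screw band: ring 66 mm across outside, 20 mm high, 0.05 kg, right way up. Origin at the centre of its underside, z up. Wall 4 mm; its top rim is 3 mm thick with a 30 mm hole that passes over a disk's knob. Inside the lower edge two lugs (12 mm wide, 4 high, 50 between tips) lie below two red dots on the rim, in the directions +x+y and -x-y. Three, all alike, always present
- band_b: another such band; each fits every jar. It goes on level and centred (1.5 mm play) over the seated disk, turned 65 to 130 deg anticlockwise (seen from above) from its home position, 75 is best, a half turn makes no difference; lower it until its rim rests on the disk, origin 42 mm above the jar's origin. Put on at other angles, it lands on the ridges 4 mm or more too high
- band_c: another such band. Once resting on the disk, it is turned clockwise until its lugs, led under the thread ridges, meet the stops: home, its x axis parallel to the jar's (or reversed), its origin still 42 mm above the jar's. It turns easily, without pressing. Without a disk below it sinks 4 mm too low
- disk_a: orange disk lid, 0.04 kg, right way up: plug 36 mm across and 5 mm deep with a chamfered edge, above it a flange 47 mm across and 4 mm thick, in the middle of the top a round knob 16 mm across and 16 mm high to hold it by (9 to 25 mm above the origin). Origin at the centre of the plug's underside, z up through the knob. Three, all alike, always present
- disk_b: another such disk; each fits every jar. Seated, the plug is in the jar's mouth (2 mm play all round), the flange lies flat on the rim and the disk's origin is 50 mm above the jar's origin
- disk_c: another such disk
- fish_tin: low food tin with a paper label, 75 mm across, 58 mm high, origin at the centre of its underside; a bystander at the right
- salt_shaker: grey shaker, 44 mm across, 90 mm high, origin at the centre of its underside; a bystander at the right
- soap_bar: pale bar of soap, 47 x 75 x 25 mm, origin at the centre of its underside; a bystander at the right

How it is judged:
By the outcome, as a careful person would: the job done as asked, in the order asked, and still so for the second after the job is handed in, with the robot touching nothing.
Of jar_a, jar_b, jar_c only 2 to 3 are there at a start; the rules pass over those that are not, and their reading is None.
At some moment in a run one of band_a, band_b, band_c, disk_a, disk_b, disk_c may be knocked a few centimetres aside while the robot is not near it.
It also fails if it takes over 210 s, if anything falls off the work surface, if the arm or the gripper's body presses on something with over 40 N, if the wrist force passes 120 N, or if a joint passes its speed limit or range.

## Working session

There is one attempt and no reset: what is moved stays moved. The work goes in short steps, Python scripts to look and compute and a shell command to move; the robot and the scene stay as the last step left them, time stands still between calls to the robot, and variables do not carry over. Pictures are saved under pics/ and viewed, at most 14 in all, crops included, and the job is handed in when it is done.

```bash
ls; mkdir -p pics; python3 - <<'E'
from plant import robot
import cv2
for n in("scene","top"):
    c=robot.read_camera(n); cv2.imwrite(f"pics/{n}0.png",c["image"][:,:,::-1])
    print(n,c["fx"],c["cx"],c["cy"],c["R"],c["t"])
print(robot.read_state())
E
```

```text
inch.py
pics
plant.py
scene 511.4350293518756 313.9826036283358 189.9092711633588 [[-0.75899885 -0.65098579 -0.01175823]
 [-0.40970119  0.49155963 -0.76844913]
 [ 0.50602933 -0.57843464 -0.63980284]] [0.40030993 0.29648839 1.40977552]
top 453.62997722690443 318.9295767362221 207.0704199957053 [[ 0.00187472 -0.99999543 -0.00237219]
 [-0.99325111 -0.00158696 -0.11597292]
 [ 0.11596862  0.0025736  -0.99324954]] [-0.05470614  0.55551933  1.20215781]
{'t': 0.1, 'q': array([-1.27641169e+00,  1.31051114e-01,  1.48915803e+00, -2.66362036e-05,
        1.52305671e+00, -8.54103563e-02]), 'dq': array([-0.00129243, -0.00112386, -0.00343225, -0.00189928, -0.00043883,
        0.00041562]), 'joint_torque': array([ 5.95200909e-04, -5.61342931e+01, -4.93096161e+01,  7.69771636e-02,
        2.91563157e-02, -4.62499781e-05]), 'tool_pos': array([ 0.22230132, -0.55677066,  0.23971976]), 'orientation': array([-3.08348626e+00, -5.92689889e-01,  3.15515319e-04]), 'force': array([ 0.0907512 , -0.4551346 ,  0.50866738]), 'wrist_torque': array([ 0.00862211, -0.01692693,  0.01291014]), 'gripper_force': 0.0, 'opening': 0.09309807824691406}
```

View pics/scene0.png

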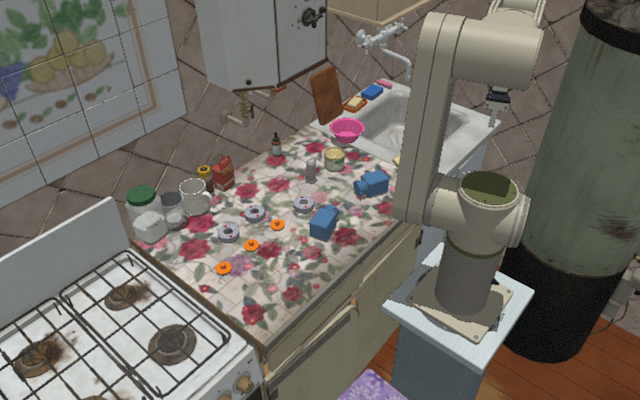

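View pics/top0.png

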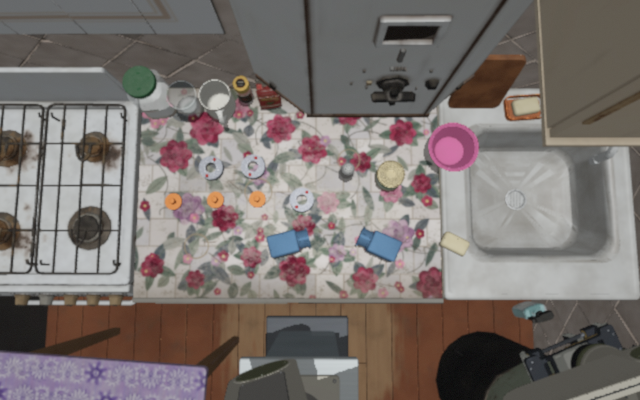

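The scene shows two lying jars (top view about (288,243), neck to the right, and (382,245), neck to the left). There are three disks near (173,200), (215,199) and (257,199), and three bands near (210,168), (252,167) and (301,199).

```bash
cat > h.py <<'E'
from plant import robot
import cv2, numpy as np
from scipy.spatial.transform import Rotation as Ro
def cam(n,name=None,crop=None,k=4):
    c=robot.read_camera(n)
    if name:
        im=c["image"][:,:,::-1]
        if crop:
            a,b,w,h=crop; im=cv2.resize(im[b:b+h,a:a+w],None,fx=k,fy=k,interpolation=cv2.INTER_CUBIC)
        cv2.imwrite(f"pics/{name}.png",im)
    return c
def w(c,u,v,z):   # pixel -> world on plane z
    d=c["R"].T@np.array([(u-c["cx"])/c["fx"],(v-c["cy"])/c["fy"],1]); o=-c["R"].T@c["t"]
    return (o+d*(z-o[2])/d[2])[:2]
def tool(): 
    s=robot.read_state(); return s,Ro.from_rotvec(s["orientation"]).as_matrix()
def go(x,y,z=None,yaw=None):
    """tool-axis shift to world target (grasp point = TCP+3mm); yaw= desired direction of tool y (deg, mod 180)"""
    s,R=tool(); p=s["tool_pos"]; t=np.array([x,y,p[2] if z is None else z]); d=R.T@(t-p)
    cy=np.degrees(np.arctan2(R[1,1],R[0,1]))
    print("p",p.round(4),"ydir",round(cy,1),"d(tool)",d.round(4),"q6",s["q"][5].round(2))
    if yaw is not None:
        e=(yaw-cy+90)%180-90; print("turn world deg",round(e,1),"row rad (tool z down)",round(-np.radians(e),3))
E
python3 - <<'E'
from h import *
c=cam("top","c1",(150,140,270,130),2.9)
hsv=cv2.cvtColor(c["image"],cv2.COLOR_RGB2HSV)
m=cv2.inRange(hsv,(8,170,150),(20,255,255)); n,l,s,ce=cv2.connectedComponentsWithStats(m)
for i in range(1,n):
    if s[i,4]>40: print("orange",ce[i].round(1),s[i,4],w(c,*ce[i],.014).round(4))
m=cv2.inRange(hsv,(100,100,50),(118,255,255)); n,l,s,ce=cv2.connectedComponentsWithStats(m)
for i in range(1,n):
    if s[i,4]>150: print("blue",ce[i].round(1),s[i])
E
```

```text
blue [379.4 244.4] [357 229  44  32 799]
blue [287.4 242.5] [268 230  42  27 768]
```

View pics/c1.png

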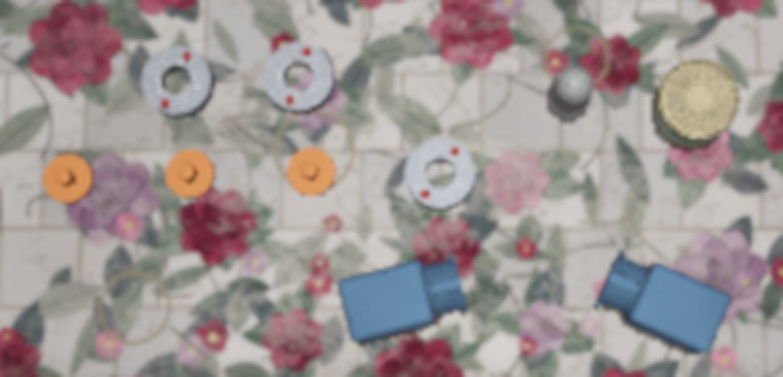

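The crop shows the bands' red dots, the disk centres and the jar body corners. I'll convert these to world positions.

```bash
python3 - <<'E'
from h import *
c=cam("top"); f=lambda u,v,z:w(c,150+u/2.9-.33,140+v/2.9-.33,z)
for n,ctr,a,b in(("b1",(177,80),(186,56),(165,103)),("b2",(299,76),(306,51),(290,100)),("b3",(440,173),(454,151),(425,194))):
    A,B=f(*a,.02),f(*b,.02); d=A-B
    print(n,f(*ctr,.02).round(4),((A+B)/2).round(4),"dots dir",np.degrees(np.arctan2(d[1],d[0])).round(1))
for p in((67,178),(189,173),(311,171)): print("disk",f(*p,.009).round(4))
for n,P,ne in(("j1",[(340,281),(419,262),(435,327),(359,343)],(455,287)),("j2",[(653,262),(729,293),(712,352),(632,318)],(612,276))):
    W=np.array([f(*p,.06) for p in P]); 
    e=[np.linalg.norm(W[i]-W[(i+1)%4]).round(3) for i in range(4)]
    r=(W[1]+W[2]-W[0]-W[3]) if n=="j1" else (W[0]+W[3]-W[1]-W[2])
    u=r/np.linalg.norm(r); ctr=W.mean(0)
    print(n,"body ctr",ctr.round(4),"edges",e,"axis deg",np.degrees(np.arctan2(u[1],u[0])).round(1),"grasp@z=+12",(ctr+.027*u).round(4),"stand", "u",u.round(3))
    g=ctr+.027*u; go(*g,yaw=np.degrees(np.arctan2(u[1],u[0]))+90)
E
```

```text
b1 [0.6679 0.2472] [0.6685 0.2486] dots dir -22.3
b2 [0.672  0.1303] [0.6725 0.1313] dots dir -16.8
b3 [ 0.5784 -0.0054] [ 0.579  -0.0049] dots dir -33.5
disk [0.5745 0.3526]
disk [0.5795 0.2357]
disk [0.5817 0.1188]
j1 body ctr [0.4537 0.0392] edges [np.float64(0.074), np.float64(0.061), np.float64(0.07), np.float64(0.059)] axis deg -77.2 grasp@z=+12 [0.4597 0.0129] stand u [ 0.222 -0.975]
p [ 0.2224 -0.5569  0.24  ] ydir -68.2 d(tool) [ 0.4317 -0.4412  0.0005] q6 -0.09
turn world deg 81.1 row rad (tool z down) -1.415
j2 body ctr [ 0.4515 -0.2271] edges [np.float64(0.074), np.float64(0.056), np.float64(0.078), np.float64(0.055)] axis deg 67.4 grasp@z=+12 [ 0.4618 -0.2021] stand u [0.384 0.923]
p [ 0.2224 -0.5569  0.24  ] ydir -68.2 d(tool) [ 3.540e-01 -2.407e-01  3.000e-04] q6 -0.09
turn world deg 45.6 row rad (tool z down) -0.797
```

Units first: shifts go in shares of 50 mm. So 0.0354 m is 0.708, -0.0241 m is -0.482.

```bash
echo '[0.093, 0.708, -0.482, 0, 0, 0.093, 0.708, -0.482, 0, 0, 0.093, 0.708, -0.482, 0, 0, 0.093, 0.708, -0.482, 0, 0, 0.093, 0.708, -0.482, 0, 0, 0.093, 0.708, -0.482, 0, 0, 0.093, 0.708, -0.482, 0, 0, 0.093, 0.708, -0.482, 0, 0, 0.093, 0.708, -0.482, 0, 0, 0.093, 0.708, -0.482, 0, 0, 0.093, 0, 0, 0, -0.133, 0.093, 0, 0, 0, -0.133, 0.093, 0, 0, 0, -0.133, 0.093, 0, 0, 0, -0.133, 0.093, 0, 0, 0, -0.133, 0.093, 0, 0, 0, -0.132, 0.093, 0, 0, 0, 0]' > next.json && python3 inch.py next.json 20
python3 -c "
from h import *
go(.4618,-.2021,.033,157.4)"
```

```text
t: 1.9
tool_pos: [0.4618, -0.2021, 0.2404]
orientation: [-2.611, -1.746, 0.0]
force: [0.3, -0.6, 0.8]
opening: 0.093
gripper_force: 0.0
p [ 0.4618 -0.2021  0.2404] ydir -22.4 d(tool) [-0.000e+00  1.000e-04  2.074e-01] q6 -0.12
turn world deg -0.2 row rad (tool z down) 0.003
```

To row units: 0.045 m is 0.9, 0.04 m is 0.8.

```bash
echo '[0.093, 0, 0, 0.9, 0, 0.093, 0, 0, 0.9, 0, 0.093, 0, 0, 0.9, 0, 0.093, 0, 0, 0.8, 0, 0.093, 0, 0, 0.44, 0, 0.093, 0, 0, 0.2, 0, 0.093, 0, 0, 0, 0, 0.05, 0, 0, 0, 0, 0.05, 0, 0, 0, 0, 0.05, 0, 0, 0, 0, 0.05, 0, 0, 0, 0, 0.05, 0, 0, 0, 0, 0.05, 0, 0, 0, 0, 0.05, 0, 0, 0, 0]' > next.json && python3 inch.py next.json 15
python3 -c "
from h import *
s,R=tool();print(R.round(3))
c=cam('scene','g1',(270,130,150,110),5)"
```

```text
t: 3.3
tool_pos: [0.4623, -0.2024, 0.0344]
orientation: [2.613, 1.743, 0.001]
force: [-2.3, 0.8, 6.5]
opening: 0.0605
gripper_force: 15.0
[[ 0.384  0.923  0.001]
 [ 0.923 -0.384 -0.   ]
 [-0.     0.001 -1.   ]]
```

View pics/g1.png

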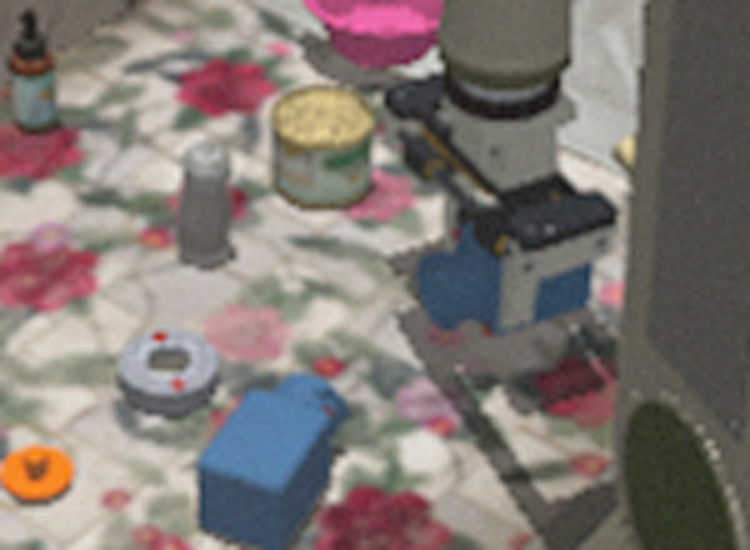

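The jar is held squarely across its body. Next I swing it up about its foot edge.

To row units: -0.0096 m is -0.192, -0.0093 m is -0.186.

```bash
echo '[0.05, -0.1, 0, -0.164, 0, 0.05, -0.1, 0, -0.164, 0, 0.05, -0.14, 0, -0.132, 0, 0.05, -0.14, 0, -0.132, 0, 0.05, -0.168, 0, -0.092, 0, 0.05, -0.168, 0, -0.092, 0, 0.05, -0.186, 0, -0.044, 0, 0.05, -0.186, 0, -0.044, 0, 0.05, -0.192, 0, 0, 0, 0.05, -0.192, 0, 0, 0, 0.05, -0.184, 0, 0.02, 0, 0.05, -0.184, 0, 0.04, 0, 0.05, 0, 0, 0, 0]' > next.json && python3 inch.py next.json
python3 -c "
from h import *
c=cam('scene','g2',(270,130,150,110),5)"
```

```text
t: 4.65
tool_pos: [0.4239, -0.2926, 0.0733]
orientation: [-2.614, -1.742, 0.001]
force: [0.8, 0.0, -3.6]
opening: 0.0599
gripper_force: 14.9
```

View pics/g2.png

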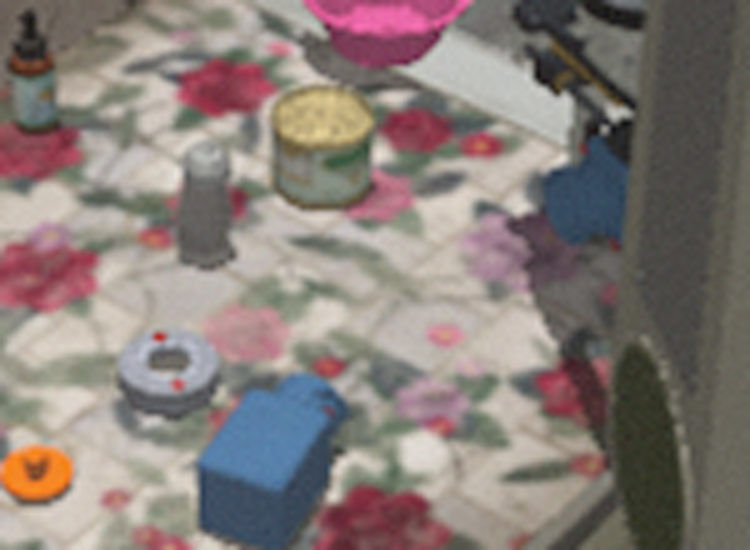

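The jar hangs in the grip (about -3.6 N), still leaning and hidden behind the arm. I'll move it back into view.

```bash
echo '[0.05, 0, 0, -0.2, 0, 0.05, 0.6, 0, 0, 0, 0.05, 0.6, 0, 0, 0, 0.05, 0.6, 0, 0, 0, 0.05, 0.2, 0, 0, 0, 0.05, 0, 0, 0, 0, 0.05, 0, 0, 0, 0]' > next.json && python3 inch.py next.json
python3 -c "
from h import *
c=cam('scene','g3',(290,130,130,100),6)"
```

```text
t: 5.4
tool_pos: [0.4632, -0.1998, 0.0843]
orientation: [2.612, 1.744, -0.0]
force: [-0.3, -0.3, -4.2]
opening: 0.0602
gripper_force: 14.9
```

View pics/g3.png

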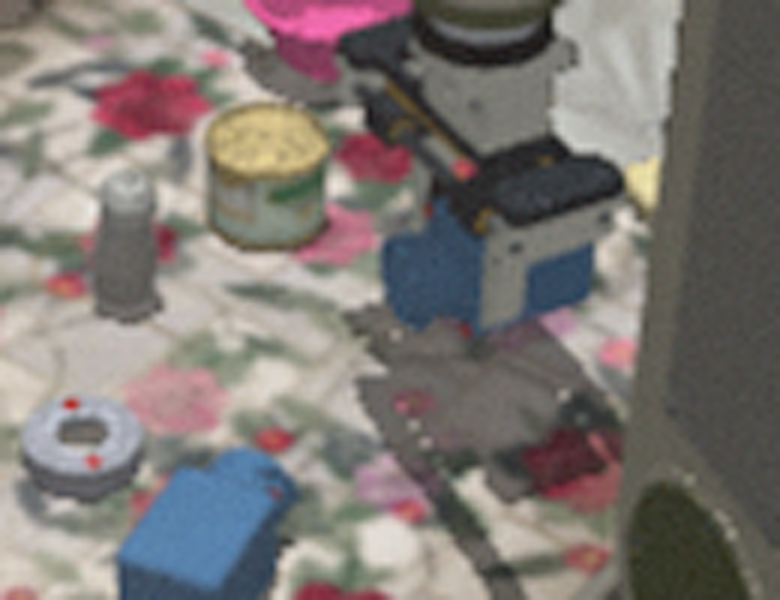

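The jar is still horizontal, because 15 N stops it pivoting. I'll ease the grip so that it swings down.

```bash
echo '[0.05, 0, 0, -0.16, 0, 0.05, 0, 0, 0, 0, 0.05, 0, 0, 0, 0]' > next.json && python3 inch.py next.json 7;echo '[0.05, 0, 0, 0, 0, 0.05, 0, 0, 0, 0, 0.05, 0, 0, 0, 0, 0.05, 0, 0, 0, 0]' > next.json && python3 inch.py next.json 5
python3 -c "
from h import *
c=cam('scene','g4',(290,130,130,100),6)"
```

```text
t: 5.75
tool_pos: [0.4632, -0.2002, 0.0925]
orientation: [2.613, 1.742, 0.001]
force: [-0.0, -0.1, -5.5]
opening: 0.06
gripper_force: 7.0
t: 6.15
tool_pos: [0.4629, -0.1993, 0.0916]
orientation: [-2.613, -1.743, 0.0]
force: [0.5, 0.3, -4.6]
opening: 0.0602
gripper_force: 5.0
```

View pics/g4.png

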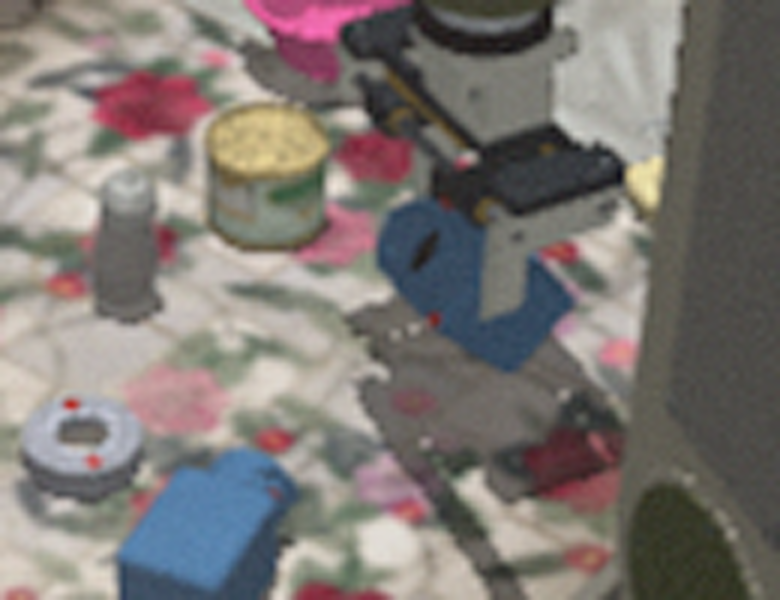

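It now hangs at roughly 45°. I'll lower it to foot-edge contact and finish the arc with the light grip.

```bash
echo '[0.05, 0, 0, 0.2, 0, 0.05, 0, 0, 0.2, 0, 0.05, 0, 0, 0, 0, 0.05, -0.186, 0, -0.044, 0, 0.05, -0.186, 0, -0.044, 0, 0.05, -0.192, 0, 0, 0, 0.05, -0.192, 0, 0, 0, 0.05, -0.184, 0, 0.04, 0, 0.05, -0.184, 0, 0.04, 0, 0.05, 0, 0, 0, 0, 0.05, 0, 0, 0, 0]' > next.json && python3 inch.py next.json 5
python3 -c "
from h import *
c=cam('scene','g5',(290,130,130,100),6)"
```

```text
t: 7.3
tool_pos: [0.4412, -0.2514, 0.072]
orientation: [-2.614, -1.742, -0.0]
force: [-0.5, 0.6, -4.8]
opening: 0.0601
gripper_force: 5.0
```

View pics/g5.png

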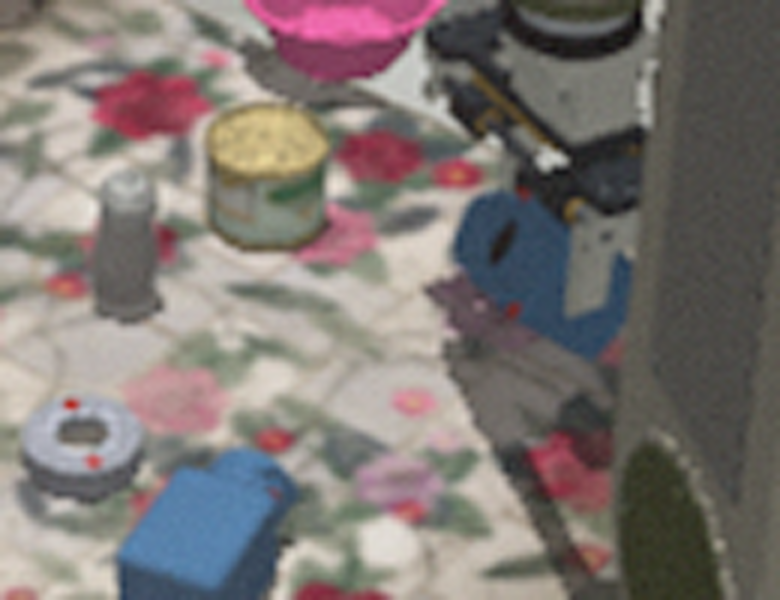

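To row units: 0.02 m is 0.4, -0.01 m is -0.2.

```bash
echo '[0.05, 0.4, 0, -0.2, 0, 0.05, 0.4, 0, 0, 0, 0.05, 0.4, 0, 0, 0]' > next.json && python3 inch.py next.json 5;echo '[0.05, 0, 0, 0, 0, 0.05, 0, 0, 0, 0, 0.05, 0, 0, 0, 0, 0.05, 0, 0, 0, 0]' > next.json && python3 inch.py next.json 4
python3 -c "
from h import *
c=cam('scene','g6',(290,130,130,100),6)"
```

```text
t: 7.65
tool_pos: [0.4652, -0.1951, 0.0827]
orientation: [2.613, 1.743, 0.001]
force: [0.3, 0.2, -5.4]
opening: 0.0598
gripper_force: 5.0
t: 8.05
tool_pos: [0.4643, -0.1964, 0.0822]
orientation: [2.614, 1.743, -0.0]
force: [-0.7, 0.7, -3.9]
opening: 0.0596
gripper_force: 4.0
```

View pics/g6.png

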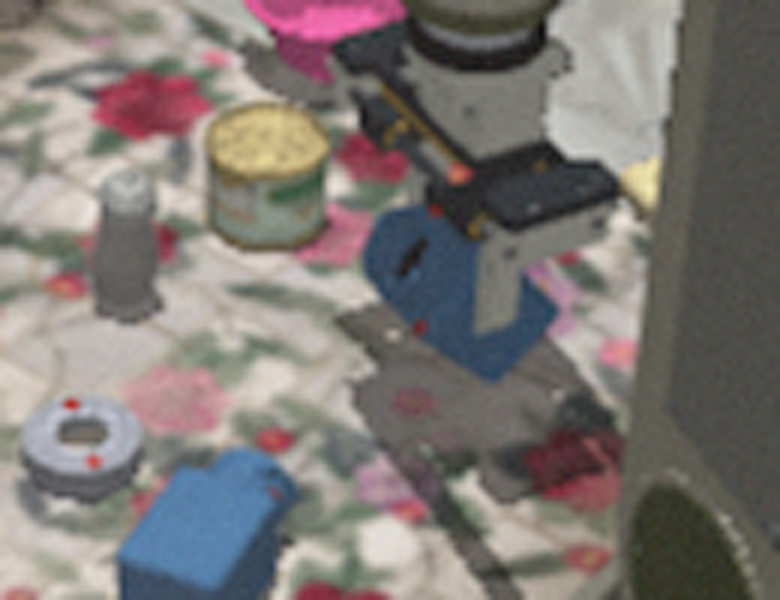

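The jar hangs at about 45°. A few horizontal shakes should let gravity finish the swing. I'll measure the tilt numerically by matching the silhouette.

```bash
cat >> h.py <<'E'
def tilt(yaw_u, occl=True):
    """tilt angle of gripped jar by silhouette match in scene view; u = lying axis dir (deg)"""
    s,_=tool(); g=s["tool_pos"]-[0,0,.003]; c=cam("scene")
    hsv=cv2.cvtColor(c["image"],cv2.COLOR_RGB2HSV); m=cv2.inRange(hsv,(98,100,30),(120,255,255))
    u=np.array([np.cos(np.radians(yaw_u)),np.sin(np.radians(yaw_u)),0]); v=np.array([-u[1],u[0],0]); Z=np.array([0,0,1.])
    B=[(a,b,k) for a in(-.03,.03) for b in(-.03,.03) for k in(-.055,.025)]
    N=[(.0235*np.cos(t),.0235*np.sin(t),k) for t in np.linspace(0,6.3,24) for k in(.025,.055)]
    best=[]
    for th in range(-5,106,5):
        T=np.radians(th); ax=u*np.cos(T)+Z*np.sin(T); up=-u*np.sin(T)+Z*np.cos(T)
        for d in(.004,.008,.012,.016):
            im=np.zeros(m.shape,np.uint8)
            for S in(B,N):
                P=np.array([g+ax*(k-d)+up*a+v*b for a,b,k in S])@c["R"].T+c["t"]
                px=np.c_[P[:,0]/P[:,2]*c["fx"]+c["cx"],P[:,1]/P[:,2]*c["fy"]+c["cy"]]
                cv2.fillConvexPoly(im,cv2.convexHull(px.astype(np.float32)).round().astype(int),255)
            roi=cv2.dilate(im,np.ones((25,25)))>0; 
            best.append(((im>0)&(m>0)).sum()/(((im>0)|((m>0)&roi)).sum())); best[-1]=(round(float(best[-1]),3),th,d)
    print("tilt",sorted(best)[-4:],"force",s["force"].round(1),"p",s["tool_pos"].round(4))
E
python3 -c "
from h import *
tilt(67.4)"
echo '[0.05, -0.6, 0, 0, 0, 0.05, 0.6, 0, 0, 0, 0.05, -0.6, 0, 0, 0, 0.05, 0.6, 0, 0, 0, 0.05, -0.6, 0, 0, 0, 0.05, 0.6, 0, 0, 0, 0.05, -0.6, 0, 0, 0, 0.05, 0.6, 0, 0, 0, 0.05, 0, 0, 0, 0, 0.05, 0, 0, 0, 0]' > next.json && python3 inch.py next.json 5
python3 -c "
from h import *
tilt(67.4)"
```

```text
tilt [(0.391, 60, 0.008), (0.393, 50, 0.004), (0.398, 60, 0.004), (0.402, 55, 0.004)] force [ 0.  -0.5 -4.1] p [ 0.4643 -0.1964  0.0822]
t: 9.15
tool_pos: [0.4652, -0.1961, 0.083]
orientation: [2.612, 1.744, 0.002]
force: [-0.9, 2.2, 2.6]
opening: 0.0602
gripper_force: 5.0
tilt [(0.4, 65, 0.004), (0.402, 65, 0.012), (0.405, 60, 0.012), (0.405, 65, 0.016)] force [-0.9  2.2  2.6] p [ 0.4652 -0.1961  0.083 ]
```

```bash
python3 -c "
from h import *
c=cam('scene','g7',(290,130,130,100),6)"
```

```text
(no output)
```

View pics/g7.png

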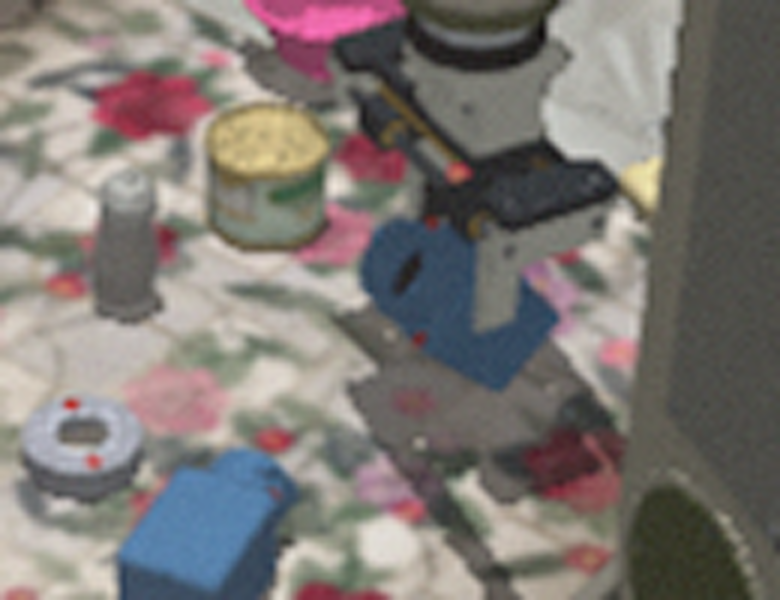

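The jar is only about 35–40° up. The body grasp resists pivoting too much, so I'll lay it back down and regrip on the neck, which has a longer lever and only line contact.

To row units: 0.01 m is 0.2, 0.008 m is 0.16.

```bash
echo '[0.05, 0, 0, 0.2, 0, 0.05, 0.04, 0, 0.16, 0, 0.05, 0.16, 0, 0.16, 0, 0.05, 0.16, 0, 0.16, 0, 0.05, 0.12, 0, 0.16, 0, 0.05, 0.08, 0, 0.12, 0, 0.05, 0, 0, 0, 0, 0.05, 0, 0, 0, 0]' > next.json && python3 inch.py next.json 5
python3 -c "
from h import *
tilt(67.4)"
```

```text
t: 10.05
tool_pos: [0.4748, -0.1699, 0.0335]
orientation: [-2.612, -1.744, 0.001]
force: [0.4, -0.7, -3.5]
opening: 0.0598
gripper_force: 5.0
tilt [(0.284, 0, 0.004), (0.284, 10, 0.004), (0.286, 5, 0.004), (0.289, 15, 0.004)] force [ 0.4 -0.7 -3.5] p [ 0.4748 -0.1699  0.0335]
```

To row units: -0.045 m is -0.9, -0.04 m is -0.8.

```bash
echo '[0.093, 0, 0, 0, 0, 0.093, 0, 0, 0, 0, 0.093, 0, 0, 0, 0, 0.093, 0, 0, -0.9, 0, 0.093, 0, 0, -0.9, 0, 0.093, 0, 0, -0.9, 0, 0.093, 0, 0, -0.9, 0, 0.093, -0.8, -0.4, 0, 0, 0.093, -0.8, -0.4, 0, 0, 0.093, -0.8, -0.4, 0, 0, 0.093, -0.8, -0.4, 0, 0, 0.093, -0.8, -0.4, 0, 0]' > next.json && python3 inch.py next.json 5
python3 -c "
from h import *
c=robot.read_camera('top');d=robot.read_camera('scene')
a=cv2.resize(c['image'][170:290,250:430,::-1],None,fx=4.4,fy=4.4,interpolation=cv2.INTER_CUBIC)[:,:792]
cv2.imwrite('pics/g8.png',a)
print(np.load if 0 else c['R'][0,0])
hsv=cv2.cvtColor(c['image'],cv2.COLOR_RGB2HSV);m=cv2.inRange(hsv,(95,90,40),(120,255,255));n,l,s,ce=cv2.connectedComponentsWithStats(m)
print([(ce[i].round(1),s[i]) for i in range(1,n) if s[i,4]>150])"
```

```text
t: 11.3
tool_pos: [0.3047, -0.3172, 0.2146]
orientation: [2.612, 1.744, 0.0]
force: [0.7, -0.4, -0.3]
opening: 0.0931
gripper_force: 0.0
0.0018747195333889473
[(array([358.5, 235.8]), array([335, 221,  45,  31, 809], dtype=int32)), (array([287.4, 242.5]), array([267, 230,  43,  28, 793], dtype=int32))]
```

View pics/g8.png

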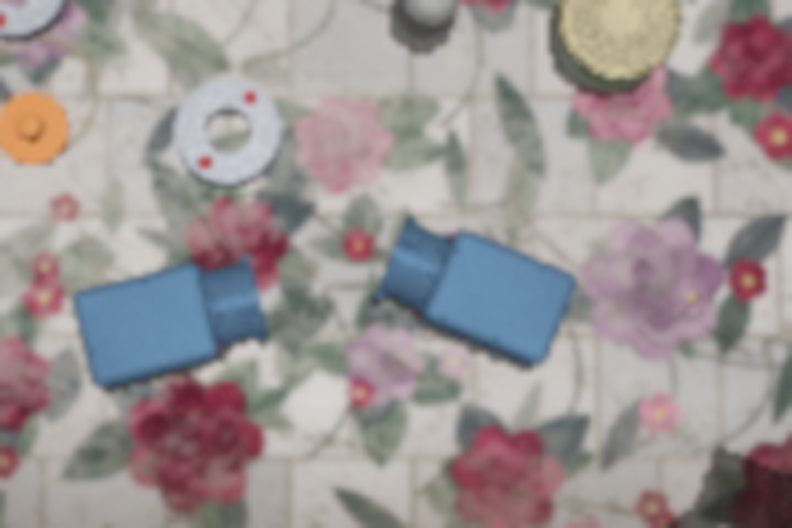

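Jar 2 lies flat again, with body corners (463,232), (576,277), (540,363), (427,309) in the crop. I'll regrip at the bare neck, below the ridges.

```bash
python3 - <<'E'
from h import *
c=cam("top"); f=lambda u,v,z:w(c,250+u/4.4-.4,170+v/4.4-.4,z)
for n,P,o in(("j2",[(463,232),(576,277),(540,363),(427,309)],(0,3,1,2)),("j1",[(196,266),(75,297),(103,388),(219,354)],(0,3,1,2))):
    W=np.array([f(*p,.06) for p in P]); r=W[o[0]]+W[o[1]]-W[o[2]]-W[o[3]]; u=r/np.linalg.norm(r); ctr=W.mean(0)
    ang=np.degrees(np.arctan2(u[1],u[0])); top=(W[o[0]]+W[o[1]])/2
    print(n,ctr.round(4),"len",(np.linalg.norm(r)/2).round(4),"ang",ang.round(1),"grasp z=+35",(ctr+.050*u).round(4),(top+.01*u).round(4)); 
    go(*(ctr+.05*u),.033,ang+90)
E
```

```text
j2 [ 0.4739 -0.1718] len 0.0737 ang 66.4 grasp z=+35 [ 0.494 -0.126] [ 0.4927 -0.1289]
p [ 0.3043 -0.3179  0.2145] ydir -22.9 d(tool) [0.2507 0.1    0.1814] q6 -0.52
turn world deg -0.8 row rad (tool z down) 0.013
j1 [0.455  0.0399] len 0.0734 ang -74.6 grasp z=+35 [ 0.4683 -0.0083] [ 0.4674 -0.0051]
p [ 0.3043 -0.3179  0.2145] ydir -22.9 d(tool) [0.3491 0.0307 0.1813] q6 -0.52
turn world deg 38.3 row rad (tool z down) -0.668
```

To row units: 0.0417 m is 0.834, 0.0166 m is 0.332.

```bash
echo '[0.093, 0.834, 0.332, 0, 0, 0.093, 0.834, 0.332, 0, 0, 0.093, 0.834, 0.332, 0, 0, 0.093, 0.834, 0.332, 0, 0, 0.093, 0.834, 0.332, 0, 0, 0.093, 0.82, 0.33, 0, 0.013, 0.093, 0, 0, 0.9, 0, 0.093, 0, 0, 0.9, 0, 0.093, 0, 0, 0.9, 0, 0.093, 0, 0, 0.728, 0, 0.093, 0, 0, 0.2, 0, 0.093, 0, 0, 0, 0, 0.04, 0, 0, 0, 0, 0.04, 0, 0, 0, 0, 0.04, 0, 0, 0, 0, 0.04, 0, 0, 0, 0, 0.04, 0, 0, 0, 0, 0.04, 0, 0, 0, 0, 0.04, 0, 0, 0, 0]' > next.json && python3 inch.py next.json 7
echo '[0.04, -0.108, 0, -0.222, 0, 0.04, -0.108, 0, -0.222, 0, 0.04, -0.162, 0, -0.188, 0, 0.04, -0.162, 0, -0.188, 0, 0.04, -0.204, 0, -0.138, 0, 0.04, -0.204, 0, -0.138, 0, 0.04, -0.234, 0, -0.08, 0, 0.04, -0.234, 0, -0.08, 0, 0.04, -0.246, 0, -0.02, 0, 0.04, -0.246, 0, -0.02, 0, 0.04, -0.244, 0, 0.03, 0, 0.04, -0.244, 0, 0.03, 0, 0.04, 0, 0, 0, 0, 0.04, 0, 0, 0, 0]' > next.json && python3 inch.py next.json 7
python3 -c "
from h import *
go(0.494,-.126)
c=cam('scene','g9',(290,130,130,100),6)"
```

```text
t: 13.35
tool_pos: [0.4938, -0.1242, 0.033]
orientation: [2.625, 1.726, 0.0]
force: [-0.6, 0.1, 2.0]
opening: 0.047
gripper_force: 7.0
t: 14.75
tool_pos: [0.4461, -0.2342, 0.0943]
orientation: [-2.625, -1.725, 0.0]
force: [-0.5, -0.8, -4.2]
opening: 0.0467
gripper_force: 11.2
p [ 0.4461 -0.2342  0.0943] ydir -23.4 d(tool) [1.184e-01 1.100e-03 1.000e-04] q6 -0.18
```

View pics/g9.png

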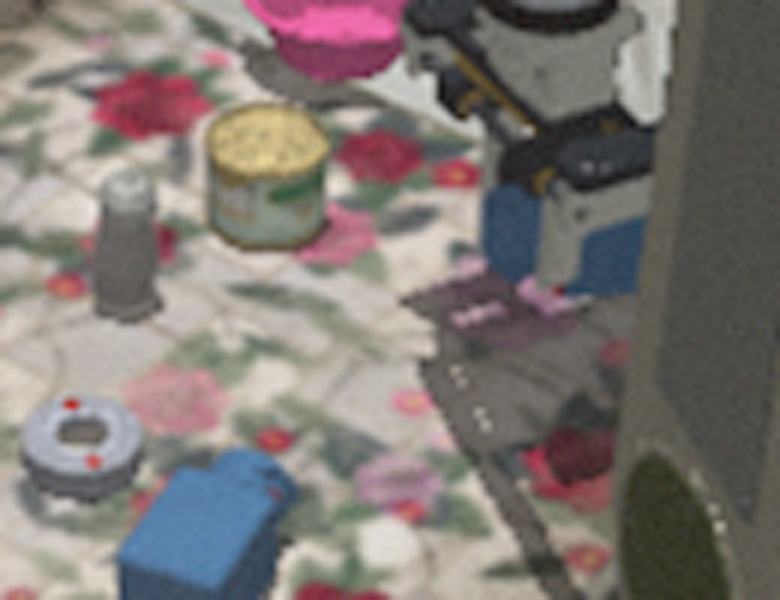

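It is still level, because the 7 N grip holds it. I'll lift it, bring it back into view, ease the grip stepwise, and measure the tilt with the gripper masked out.

```bash
sed -i '/^def tilt/,$d' h.py; cat >> h.py <<'E'
def tilt(yaw_u,k0):
    """tilt of gripped jar (scene silhouette, gripper masked out); k0: jar-z (m) of grasp"""
    s,R=tool(); g=s["tool_pos"]-[0,0,.003]; c=cam("scene")
    hsv=cv2.cvtColor(c["image"],cv2.COLOR_RGB2HSV); m=cv2.inRange(hsv,(96,80,20),(122,255,255))
    def hull(im,P):
        P=np.array(P)@c["R"].T+c["t"]; px=np.c_[P[:,0]/P[:,2]*c["fx"]+c["cx"],P[:,1]/P[:,2]*c["fy"]+c["cy"]]
        cv2.fillConvexPoly(im,cv2.convexHull(px.astype(np.float32)).round().astype(int),255)
    occ=np.zeros(m.shape,np.uint8); o=s["opening"]/2
    for ys in((o-.002,o+.025),(-o-.025,-o+.002)): hull(occ,[g+R@[a,b,k] for a in(-.014,.014) for b in ys for k in(.022,-.07)])
    hull(occ,[g+R@[a,b,k] for a in(-.045,.045) for b in(-.1,.1) for k in(-.05,-.2)])
    u=np.array([np.cos(np.radians(yaw_u)),np.sin(np.radians(yaw_u)),0]); v=np.array([-u[1],u[0],0]); Z=np.array([0,0,1.])
    best=[]
    for th in range(-10,111,5):
        T=np.radians(th); ax=u*np.cos(T)+Z*np.sin(T); up=-u*np.sin(T)+Z*np.cos(T)
        for d in(k0-.008,k0-.004,k0,k0+.004,k0+.008):
            im=np.zeros(m.shape,np.uint8)
            for S in([(a,b,k) for a in(-.03,.03) for b in(-.03,.03) for k in(-.055,.025)],[(.0235*np.cos(t),.0235*np.sin(t),k) for t in np.linspace(0,6.3,24) for k in(.025,.055)]):
                hull(im,[g+ax*(k-d)+up*a+v*b for a,b,k in S])
            roi=(cv2.dilate(im,np.ones((31,31)))>0)&(occ==0)
            best.append((round(float(((im>0)&(m>0)&roi).sum()/((((im>0)|(m>0))&roi).sum())),3),th,round(d,3)))
    print("tilt",sorted(best)[-4:],"force",s["force"].round(1),"p",s["tool_pos"].round(4))
E
echo '[0.04, 0.4, 0, -0.4, 0, 0.04, 0.6, 0, 0, 0, 0.04, 0.6, 0, 0, 0, 0.04, 0.4, 0, 0, 0, 0.04, 0, 0, 0, 0, 0.04, 0, 0, 0, 0]' > next.json && python3 inch.py next.json 6
python3 -c "
from h import *
tilt(66.4,.035)"
echo '[0.04, 0, 0, 0, 0, 0.04, 0, 0, 0, 0, 0.04, 0, 0, 0, 0, 0.04, 0, 0, 0, 0, 0.04, 0, 0, 0, 0]' > next.json && python3 inch.py next.json 4
python3 -c "
from h import *
tilt(66.4,.035)"
```

```text
t: 15.4
tool_pos: [0.4861, -0.1417, 0.1146]
orientation: [2.623, 1.729, -0.0]
force: [-0.4, -0.6, -4.9]
opening: 0.0465
gripper_force: 10.4
tilt [(0.68, 5, 0.031), (0.688, 10, 0.035), (0.694, 5, 0.039), (0.72, 5, 0.035)] force [-0.4 -0.6 -4.9] p [ 0.4861 -0.1417  0.1146]
t: 15.95
tool_pos: [0.4859, -0.1426, 0.1146]
orientation: [-2.625, -1.726, 0.0]
force: [-0.1, -0.3, -4.4]
opening: 0.0469
gripper_force: 8.6
tilt [(0.644, 5, 0.043), (0.65, 0, 0.039), (0.684, 5, 0.035), (0.7, 5, 0.039)] force [-0.1 -0.3 -4.4] p [ 0.4859 -0.1426  0.1146]
```

The tilt tool works and reads 5°. The fingers lock against the shoulder at this spot. I'll set the jar down and regrip at the mouth end (z about +48 mm), with the tips short enough to clear the shoulder.

```bash
echo '[0.04, 0, 0, 0.6, 0, 0.04, 0, 0, 0.6, 0, 0.04, 0, 0, 0.24, 0, 0.04, 0, 0, 0.16, 0, 0.04, 0, 0, 0, 0, 0.093, 0, 0, 0, 0, 0.093, 0, 0, 0, 0, 0.093, 0.26, 0, -0.06, 0, 0.093, 0, 0, 0, 0, 0.04, 0, 0, 0, 0, 0.04, 0, 0, 0, 0, 0.04, 0, 0, 0, 0, 0.04, 0, 0, 0, 0, 0.04, 0, 0, 0, 0, 0.04, 0, 0, 0, 0]' > next.json && python3 inch.py next.json 6
echo '[0.04, -0.1, 0, -0.222, 0, 0.04, -0.1, 0, -0.222, 0, 0.04, -0.162, 0, -0.208, 0, 0.04, -0.162, 0, -0.208, 0, 0.04, 0, 0, 0, 0]' > next.json && python3 inch.py next.json 6
python3 -c "
from h import *
tilt(66.4,.048)"
```

```text
t: 17.5
tool_pos: [0.491, -0.1304, 0.0376]
orientation: [-2.625, -1.726, 0.0]
force: [-0.5, -0.0, 0.2]
opening: 0.0545
gripper_force: 6.0
t: 18.0
tool_pos: [0.4815, -0.1562, 0.083]
orientation: [2.623, 1.723, 0.002]
force: [1.1, 1.9, 1.2]
opening: 0.0546
gripper_force: 6.0
tilt [(0.825, 30, 0.044), (0.842, 25, 0.048), (0.857, 25, 0.04), (0.89, 25, 0.044)] force [1.1 1.9 1.2] p [ 0.4815 -0.1562  0.083 ]
```

It now pivots well (about 27°). I'll finish the arc.

Units first: shifts go in shares of 50 mm. So -0.0135 m is -0.27, -0.0134 m is -0.268.

```bash
echo '[0.04, -0.22, 0, -0.16, 0, 0.04, -0.22, 0, -0.16, 0, 0.04, -0.254, 0, -0.1, 0, 0.04, -0.254, 0, -0.1, 0, 0.04, -0.27, 0, -0.03, 0, 0.04, -0.27, 0, -0.03, 0, 0.04, -0.268, 0, 0.03, 0, 0.04, -0.268, 0, 0.03, 0, 0.04, 0, 0, 0, 0, 0.04, 0, 0, 0, 0]' > next.json && python3 inch.py next.json 6
python3 -c "
from h import *
tilt(66.4,.046)"
```

```text
t: 19.05
tool_pos: [0.4409, -0.2493, 0.1082]
orientation: [2.623, 1.724, -0.0]
force: [-2.4, -1.0, 10.8]
opening: 0.0526
gripper_force: 6.8
tilt [(0.783, 80, 0.042), (0.789, 80, 0.038), (0.799, 85, 0.042), (0.817, 85, 0.038)] force [-2.4 -1.  10.8] p [ 0.4409 -0.2493  0.1082]
```

About 85°, past balance. I'll nudge it a little further, release, back up and check.

To row units: -0.045 m is -0.9, 0.045 m is 0.9.

```bash
echo '[0.04, -0.12, 0, -0.02, 0, 0.04, -0.06, 0, 0, 0, 0.04, 0, 0, 0, 0, 0.093, 0, 0, 0, 0, 0.093, 0, 0, 0, 0, 0.093, 0, 0, 0, 0, 0.093, 0, 0, -0.6, 0, 0.093, 0, 0, -0.9, 0, 0.093, 0, 0, -0.8, 0, 0.093, 0.9, 0, 0, 0, 0.093, 0.9, 0, 0, 0, 0.093, 0.9, 0, 0, 0, 0.093, 0.9, 0, 0, 0, 0.093, 0, 0, 0, 0]' > next.json && python3 inch.py next.json 6
python3 - <<'E'
from h import *
c=cam("top"); d=cam("scene")
for cc in(c,d):
    hsv=cv2.cvtColor(cc['image'],cv2.COLOR_RGB2HSV);m=cv2.inRange(hsv,(96,80,20),(122,255,255));n,l,s,ce=cv2.connectedComponentsWithStats(m)
    print([(ce[i].round(1),s[i]) for i in range(1,n) if s[i,4]>150])
go(.4683,-.0083,.033,15.4)
E
```

```text
t: 20.5
tool_pos: [0.5096, -0.0854, 0.2225]
orientation: [-2.619, -1.733, -0.002]
force: [0.1, -0.2, 0.0]
opening: 0.0928
gripper_force: 0.0
[(array([272.8, 243. ]), array([267, 234,  13,  23, 161], dtype=int32)), (array([394.7, 251.3]), array([381, 238,  29,  27, 370], dtype=int32))]
[(array([371.7,  91.7]), array([361,  84,  22,  16, 226], dtype=int32)), (array([383.4, 175.9]), array([372, 158,  24,  35, 594], dtype=int32)), (array([323.3, 221.9]), array([310, 205,  30,  35, 674], dtype=int32))]
p [ 0.5084 -0.0893  0.2224] ydir -23.1 d(tool) [ 0.0588 -0.0686  0.1894] q6 0.13
turn world deg 38.5 row rad (tool z down) -0.673
```

Jar 2 seems to be standing, with a scene blob 24 px wide by 35 px high. Jar 1 gets the same treatment.

```bash
python3 -c "
from h import *
go(.470,-.0203,.036,14.5)"; echo '[0.093, 0, 0, 0, -0.131, 0.093, 0, 0, 0, -0.131, 0.093, 0, 0, 0, -0.131, 0.093, 0, 0, 0, -0.131, 0.093, 0, 0, 0, -0.131, 0.093, 0, 0, 0, 0]' > next.json && python3 inch.py next.json 6
python3 -c "
from h import *
go(.470,-.0203,.036,14.5)"
```

```text
p [ 0.5084 -0.0893  0.2224] ydir -23.1 d(tool) [ 0.0484 -0.0624  0.1864] q6 0.13
turn world deg 37.6 row rad (tool z down) -0.657
t: 21.2
tool_pos: [0.5078, -0.0918, 0.2225]
orientation: [-1.929, -2.479, 0.001]
force: [0.2, -0.4, -0.0]
opening: 0.0931
gripper_force: 0.0
p [ 0.5078 -0.0918  0.2225] ydir 14.2 d(tool) [ 0.0786 -0.019   0.1865] q6 -0.53
turn world deg 0.3 row rad (tool z down) -0.005
```

```bash
echo '[0.093, 0.786, -0.19, 0, 0, 0.093, 0.786, -0.19, 0, 0, 0.093, 0, 0, 0.9, 0, 0.093, 0, 0, 0.9, 0, 0.093, 0, 0, 0.9, 0, 0.093, 0, 0, 0.7, 0, 0.093, 0, 0, 0.33, 0, 0.093, 0, 0, 0, 0, 0.04, 0, 0, 0, 0, 0.04, 0, 0, 0, 0, 0.04, 0, 0, 0, 0, 0.04, 0, 0, 0, 0, 0.04, 0, 0, 0, 0, 0.04, 0, 0, 0, 0]' > next.json && python3 inch.py next.json 6
python3 -c "
from h import *
tilt(-75.5,.047)"
```

```text
t: 22.6
tool_pos: [0.4712, -0.0189, 0.0367]
orientation: [1.929, 2.478, 0.001]
force: [0.0, 0.6, 3.2]
opening: 0.0544
gripper_force: 6.0
tilt [(0.875, 5, 0.039), (0.878, 0, 0.039), (0.879, 0, 0.043), (0.882, -5, 0.047)] force [0.  0.6 3.2] p [ 0.4712 -0.0189  0.0367]
```

To row units: 0.0135 m is 0.27, 0.0134 m is 0.268.

```bash
echo '[0.04, 0.1, 0, -0.23, 0, 0.04, 0.116, 0, -0.23, 0, 0.04, 0.17, 0, -0.208, 0, 0.04, 0.17, 0, -0.208, 0, 0.04, 0.22, 0, -0.16, 0, 0.04, 0.22, 0, -0.16, 0, 0.04, 0.254, 0, -0.1, 0, 0.04, 0.254, 0, -0.1, 0, 0.04, 0.27, 0, -0.03, 0, 0.04, 0.27, 0, -0.03, 0, 0.04, 0.268, 0, 0.03, 0, 0.04, 0.268, 0, 0.03, 0, 0.04, 0, 0, 0, 0, 0.04, 0, 0, 0, 0]' > next.json && python3 inch.py next.json 6
python3 -c "
from h import *
tilt(-75.5,.046)"
```

```text
t: 24.05
tool_pos: [0.4387, 0.1083, 0.1075]
orientation: [-1.927, -2.48, -0.003]
force: [-4.2, 2.7, 11.7]
opening: 0.0502
gripper_force: 7.8
tilt [(0.847, 95, 0.038), (0.85, 95, 0.046), (0.857, 95, 0.042), (0.882, 90, 0.038)] force [-4.2  2.7 11.7] p [0.4387 0.1083 0.1075]
```

```bash
echo '[0.093, 0, 0, 0, 0, 0.093, 0, 0, 0, 0, 0.093, 0, 0, 0, 0, 0.093, 0, 0, -0.6, 0, 0.093, 0, 0, -0.9, 0, 0.093, 0, 0, -0.9, 0, 0.093, -0.832, -0.504, 0, 0, 0.093, -0.832, -0.504, 0, 0, 0.093, -0.832, -0.504, 0, 0, 0.093, -0.832, -0.504, 0, 0, 0.093, -0.832, -0.504, 0, 0, 0.093, -0.832, -0.504, 0, 0, 0.093, -0.832, -0.504, 0, 0, 0.093, -0.832, -0.504, 0, 0, 0.093, -0.832, -0.504, 0, 0, 0.093, 0, 0, 0, 0]' > next.json && python3 inch.py next.json 6
python3 - <<'E'
from h import *
c=cam("top"); np.savez("top.npz",**{k:np.array(v) for k,v in c.items()})
im=c["image"][:,:,::-1]
big=cv2.resize(im[145:225,155:325],None,fx=4.7,fy=4.7,interpolation=cv2.INTER_CUBIC)
W=799
a=cv2.resize(im[225:270,245:285],None,fx=5,fy=5,interpolation=cv2.INTER_CUBIC);b=cv2.resize(im[225:270,375:415],None,fx=5,fy=5,interpolation=cv2.INTER_CUBIC)
out=np.zeros((600,800,3),np.uint8); out[:376,:799]=big[:,:799]
out[376:600,0:200]=a[:224]; out[376:600,210:410]=b[:224]
cv2.imwrite("pics/st.png",out)
hsv=cv2.cvtColor(c['image'],cv2.COLOR_RGB2HSV);m=cv2.inRange(hsv,(96,80,20),(122,255,255));n,l,s,ce=cv2.connectedComponentsWithStats(m)
print([(ce[i].round(1),s[i]) for i in range(1,n) if s[i,4]>100])
E
```

```text
t: 25.7
tool_pos: [0.3086, -0.3165, 0.2255]
orientation: [-1.937, -2.473, 0.002]
force: [0.3, 1.0, 0.8]
opening: 0.0932
gripper_force: 0.0
[(array([255.6, 250.4]), array([242, 239,  26,  24, 349], dtype=int32)), (array([394.7, 251.2]), array([381, 238,  29,  27, 370], dtype=int32))]
```

View pics/st.png

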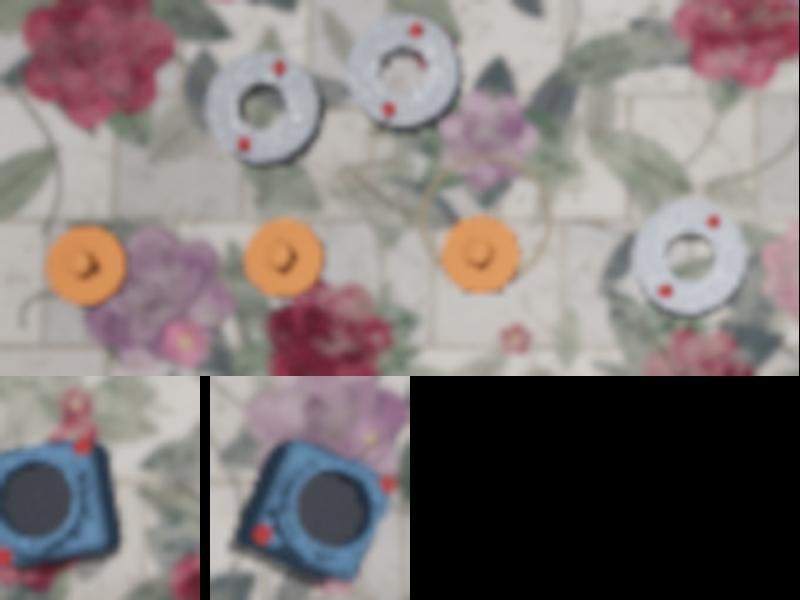

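The picture shows both jars standing, jar 1's mouth at crop (36,498) and jar 2's at (332,507). Red dots are visible, and the middle band has been knocked to (403,72). I'll measure everything from this frame by code.

```bash
python3 - <<'E'
from h import *
c=dict(np.load("top.npz")); im=c["image"]; hsv=cv2.cvtColor(im,cv2.COLOR_RGB2HSV).astype(int); rgb=im.astype(float)
red=np.clip(rgb[:,:,0]-np.maximum(rgb[:,:,1],rgb[:,:,2])-40,0,None)
def cen(wt,u,v,r):
    V,U=np.mgrid[0:400,0:640]; k=wt*((U-u)**2+(V-v)**2<=r*r); return (U*k).sum()/k.sum(),(V*k).sum()/k.sum()
for n,z,ds,mo in(("j1",.08,[(261.8,239),(245.6,261)],(252.2,249.4)),("j2",.08,[(410.6,246.6),(385.4,256.8)],(399.4,251.2)),
 ("b1",.02,[(214.5,159.5),(206.9,175.9)],(211,168)),("b2",.02,[(243.6,151.5),(237.8,168.4)],(240.7,160.3)),("b3",.02,[(306.9,192.2),(296.6,207)],(301.8,199.7))):
    D=np.array([w(c,*cen(red,*d,3.5),z) for d in ds]); dd=D[0]-D[1]
    zc=.11 if n[0]=="j" else .02
    print(n,"mid dots",D.mean(0).round(4),"sep",np.linalg.norm(dd).round(4),"dir",np.degrees(np.arctan2(dd[1],dd[0])).round(1),"ctr",w(c,*mo,zc).round(4))
om=((hsv[:,:,0]>4)&(hsv[:,:,0]<24)&(hsv[:,:,1]>120)&(hsv[:,:,2]>120)).astype(float)
for u,v in((173,201),(215.3,199.8),(257.2,199)):
    print("disk",w(c,*cen(om,u,v,11),.011).round(4))
go(.4405,.1085,.058,14.2)
E
```

```text
j1 mid dots [0.4391 0.1161] sep 0.0725 dir -34.4 ctr [0.4388 0.1142]
j2 mid dots [ 0.4356 -0.2575] sep 0.0711 dir -68.5 ctr [ 0.4349 -0.2569]
b1 mid dots [0.6683 0.2485] sep 0.0501 dir -23.0 ctr [0.6658 0.2463]
b2 mid dots [0.6906 0.1656] sep 0.0501 dir -17.4 ctr [0.6877 0.1643]
b3 mid dots [ 0.5793 -0.0052] sep 0.0499 dir -34.0 ctr [ 0.5774 -0.0065]
disk [0.574  0.3506]
disk [0.5783 0.2347]
disk [0.5807 0.1185]
p [ 0.3096 -0.3142  0.2254] ydir 13.9 d(tool) [0.3786 0.2289 0.1677] q6 -1.15
turn world deg 0.3 row rad (tool z down) -0.005
```

Now centre jar 2 exactly: squeeze the body lightly along both flat directions.

```bash
echo '[0.093, 0, 0, 0, 0.131, 0.093, 0, 0, 0, 0.131, 0.093, 0, 0, 0, 0.131, 0.093, 0, 0, 0, 0.131, 0.093, 0, 0, 0, 0.131, 0.093, 0, 0, 0, 0]' > next.json && python3 inch.py next.json 4
python3 -c "
from h import *
go(.4353,-.2572,.058,-23.4)"
```

```text
t: 26.35
tool_pos: [0.3116, -0.311, 0.2257]
orientation: [-2.624, -1.726, -0.001]
force: [-0.3, 0.5, 0.7]
opening: 0.0925
gripper_force: 0.0
p [ 0.3116 -0.311   0.2257] ydir -23.4 d(tool) [0.0983 0.0923 0.1678] q6 -0.49
turn world deg -0.0 row rad (tool z down) 0.001
```

```bash
echo '[0.093, 0.656, 0.616, 0, 0, 0.093, 0.656, 0.616, 0, 0, 0.093, 0.654, 0.614, 0, 0, 0.093, 0, 0, 0.9, 0, 0.093, 0, 0, 0.9, 0, 0.093, 0, 0, 0.9, 0, 0.093, 0, 0, 0.656, 0, 0.093, 0, 0, 0, 0, 0.05, 0, 0, 0, 0, 0.05, 0, 0, 0, 0, 0.05, 0, 0, 0, 0, 0.05, 0, 0, 0, 0, 0.05, 0, 0, 0, 0, 0.05, 0, 0, 0, 0, 0.05, 0, 0, 0, 0]' > next.json && python3 inch.py next.json 4
echo '[0.093, 0, 0, 0, 0, 0.093, 0, 0, 0, 0, 0.093, 0, 0, 0, 0, 0.093, 0, 0, -0.8, 0, 0.093, 0, 0, -0.5, 0, 0.093, 0, 0, 0, -0.143, 0.093, 0, 0, 0, -0.143, 0.093, 0, 0, 0, -0.143, 0.093, 0, 0, 0, -0.143, 0.093, 0, 0, 0, -0.143, 0.093, 0, 0, 0, -0.143, 0.093, 0, 0, 0, -0.143, 0.093, 0, 0, 0, -0.143, 0.093, 0, 0, 0, -0.143, 0.093, 0, 0, 0, -0.143, 0.093, 0, 0, 0, -0.141, 0.093, 0, 0, 0, 0]' > next.json && python3 inch.py next.json 4
python3 -c "
from h import *
go(.4353,-.2572,.058,66.6)"
```

```text
t: 27.85
tool_pos: [0.4353, -0.2592, 0.0594]
orientation: [2.623, 1.726, 0.001]
force: [-0.7, 0.8, 7.1]
opening: 0.0602
gripper_force: 4.0
t: 29.55
tool_pos: [0.4346, -0.2586, 0.1229]
orientation: [-0.631, -3.077, -0.0]
force: [-0.2, 1.1, 0.1]
opening: 0.0928
gripper_force: 0.0
p [ 0.4346 -0.2586  0.1229] ydir 66.8 d(tool) [-0.0002  0.0015  0.0649] q6 -1.8
turn world deg -0.2 row rad (tool z down) 0.004
```

```bash
echo '[0.093, 0, 0, 0.7, 0, 0.093, 0, 0, 0.6, 0, 0.093, 0, 0, 0, 0, 0.05, 0, 0, 0, 0, 0.05, 0, 0, 0, 0, 0.05, 0, 0, 0, 0, 0.05, 0, 0, 0, 0, 0.05, 0, 0, 0, 0, 0.05, 0, 0, 0, 0, 0.05, 0, 0, 0, 0]' > next.json && python3 inch.py next.json 4
python3 -c "
from h import *
P=[]
for i in range(3):
  cam('top'); s,R=tool(); print(s['tool_pos'].round(4),s['force'].round(1),np.degrees(np.arctan2(R[1,1],R[0,1])).round(2))"
echo '[0.093, 0, 0, 0, 0, 0.093, 0, 0, 0, 0, 0.093, 0, 0, 0, 0, 0.093, 0, 0, -0.9, 0, 0.093, 0, 0, -0.9, 0, 0.093, 0, 0, -0.9, 0, 0.093, 0, 0, -0.8, 0, 0.093, 0, 0, 0, 0]' > next.json && python3 inch.py next.json 4
python3 -c "
from h import *
for i in range(3):
  cam('top'); s,R=tool(); print(s['tool_pos'].round(4),s['force'].round(1),np.degrees(np.arctan2(R[1,1],R[0,1])).round(2))
go(.5793,-.0052,.03,None)
go(.5807,.1185,.03,None)"
```

```text
t: 30.55
tool_pos: [0.4354, -0.2589, 0.0592]
orientation: [0.635, 3.075, -0.0]
force: [-0.5, 2.2, 7.6]
opening: 0.0597
gripper_force: 4.0
[ 0.4355 -0.2589  0.0592] [-0.1  1.9  7.1] 66.69
[ 0.4354 -0.2589  0.0592] [-0.3  2.   6.6] 66.69
[ 0.4355 -0.2589  0.0593] [-0.4  2.1  6.5] 66.69
t: 31.5
tool_pos: [0.4373, -0.2606, 0.2403]
orientation: [0.633, 3.067, -0.007]
force: [0.6, -0.5, 1.2]
opening: 0.0931
gripper_force: 0.0
[ 0.4363 -0.2599  0.2368] [ 0.5 -0.1 -0.5] 66.69
[ 0.4352 -0.2591  0.2341] [ 0.7 -0.6 -0.8] 66.69
[ 0.4345 -0.2585  0.2324] [ 0.6 -0.2 -0.6] 66.69
p [ 0.4345 -0.2585  0.2324] ydir 66.7 d(tool) [-0.0329  0.29    0.2024] q6 -1.8
p [ 0.4345 -0.2585  0.2324] ydir 66.7 d(tool) [0.0148 0.4041 0.2025] q6 -1.8
```

Jar 2's centre is (.4355, -.2589), with flats at 66.7°. Now the same for jar 1.

```bash
echo '[0.093, 0.32, 0.766, 0, 0, 0.093, 0.32, 0.766, 0, 0, 0.093, 0.32, 0.766, 0, 0, 0.093, 0.32, 0.766, 0, 0, 0.093, 0.32, 0.766, 0, 0, 0.093, 0.32, 0.766, 0, 0, 0.093, 0.32, 0.766, 0, 0, 0.093, 0.32, 0.766, 0, 0, 0.093, 0.32, 0.766, 0, 0, 0.093, 0, 0, 0, 0.135, 0.093, 0, 0, 0, 0.135, 0.093, 0, 0, 0, 0.135, 0.093, 0, 0, 0, 0.135, 0.093, 0, 0, 0, 0.135, 0.093, 0, 0, 0, 0.135, 0.093, 0, 0, 0, 0.135, 0.093, 0, 0, 0, 0, 0.093, 0, 0, 0, 0]' > next.json && python3 inch.py next.json 4
python3 -c "
from h import *
go(.439,.115,.060,12.5)"
```

```text
t: 33.45
tool_pos: [0.4381, 0.1148, 0.2315]
orientation: [-1.959, -2.453, 0.003]
force: [-0.4, -0.5, 0.5]
opening: 0.0927
gripper_force: 0.0
p [0.4381 0.1148 0.2315] ydir 12.8 d(tool) [-0.      0.0014  0.1715] q6 -0.08
turn world deg -0.3 row rad (tool z down) 0.005
```

To row units: 0.045 m is 0.9, 0.0365 m is 0.73.

```bash
echo '[0.093, 0, 0.02, 0.9, 0, 0.093, 0, 0, 0.9, 0, 0.093, 0, 0, 0.9, 0, 0.093, 0, 0, 0.73, 0, 0.093, 0, 0, 0, 0, 0.05, 0, 0, 0, 0, 0.05, 0, 0, 0, 0, 0.05, 0, 0, 0, 0, 0.05, 0, 0, 0, 0, 0.05, 0, 0, 0, 0, 0.05, 0, 0, 0, 0]' > next.json && python3 inch.py next.json 4
echo '[0.093, 0, 0, 0, 0, 0.093, 0, 0, 0, 0, 0.093, 0, 0, 0, 0, 0.093, 0, 0, -0.8, 0, 0.093, 0, 0, -0.5, 0, 0.093, 0, 0, 0, 0.143, 0.093, 0, 0, 0, 0.143, 0.093, 0, 0, 0, 0.143, 0.093, 0, 0, 0, 0.143, 0.093, 0, 0, 0, 0.143, 0.093, 0, 0, 0, 0.143, 0.093, 0, 0, 0, 0.143, 0.093, 0, 0, 0, 0.143, 0.093, 0, 0, 0, 0.143, 0.093, 0, 0, 0, 0.143, 0.093, 0, 0, 0, 0.141, 0.093, 0, 0, 0, 0]' > next.json && python3 inch.py next.json 4
echo '[0.093, 0, 0, 0.7, 0, 0.093, 0, 0, 0.6, 0, 0.093, 0, 0, 0, 0, 0.05, 0, 0, 0, 0, 0.05, 0, 0, 0, 0, 0.05, 0, 0, 0, 0, 0.05, 0, 0, 0, 0, 0.05, 0, 0, 0, 0, 0.05, 0, 0, 0, 0, 0.05, 0, 0, 0, 0]' > next.json && python3 inch.py next.json 4
python3 -c "
from h import *
cam('top'); s,R=tool(); print(s['tool_pos'].round(4),s['force'].round(1),np.degrees(np.arctan2(R[1,1],R[0,1])).round(2))"
echo '[0.093, 0, 0, 0, 0, 0.093, 0, 0, 0, 0, 0.093, 0, 0, 0, 0, 0.093, 0, 0, -0.9, 0, 0.093, 0, 0, -0.9, 0, 0.093, 0, 0, -0.9, 0, 0.093, 0, 0, -0.8, 0, 0.093, 0, 0, 0, 0, 0.093, 0, 0, 0, 0, 0.093, 0, 0, 0, 0]' > next.json && python3 inch.py next.json 4
python3 -c "
from h import *
go(.5807,.1185,.03,None);go(.5783,.2347,.03,None)"
```

```text
t: 34.55
tool_pos: [0.4405, 0.1152, 0.0628]
orientation: [1.965, 2.45, 0.002]
force: [-2.7, 0.1, 6.5]
opening: 0.0606
gripper_force: 4.0
t: 36.25
tool_pos: [0.4397, 0.1151, 0.1265]
orientation: [3.123, 0.339, -0.0]
force: [0.1, 0.6, 0.1]
opening: 0.0931
gripper_force: 0.0
t: 37.25
tool_pos: [0.4406, 0.1153, 0.0626]
orientation: [-3.123, -0.343, -0.003]
force: [-0.1, -0.0, 6.0]
opening: 0.0604
gripper_force: 4.0
[0.4406 0.1153 0.0627] [-0.8  0.1  6.8] -77.46
t: 38.3
tool_pos: [0.439, 0.115, 0.2351]
orientation: [3.123, 0.343, -0.004]
force: [-1.1, -0.7, -1.1]
opening: 0.0932
gripper_force: 0.0
p [0.439  0.115  0.2351] ydir -77.5 d(tool) [0.1395 0.0273 0.2047] q6 1.5
p [0.439  0.115  0.2351] ydir -77.5 d(tool) [ 0.1624 -0.0866  0.2047] q6 1.5
```

Jar 1's centre is (.4404, .1153), with flats at 12.5°. Now disk at (.5807,.1185): squeeze the knob twice to centre it on the TCP.

To row units: 0.0465 m is 0.93, 0.0091 m is 0.182.

```bash
echo '[0.08, 0.93, 0.182, 0, 0, 0.08, 0.93, 0.182, 0, 0, 0.08, 0.93, 0.182, 0, 0, 0.08, 0, 0, 0.9, 0, 0.08, 0, 0, 0.9, 0, 0.08, 0, 0, 0.9, 0, 0.08, 0, 0, 0.9, 0, 0.05, 0, 0, 0.41, 0, 0.05, 0, 0, 0, 0, 0.01, 0, 0, 0, 0, 0.01, 0, 0, 0, 0, 0.01, 0, 0, 0, 0, 0.01, 0, 0, 0, 0, 0.01, 0, 0, 0, 0, 0.01, 0, 0, 0, 0, 0.01, 0, 0, 0, 0, 0.01, 0, 0, 0, 0]' > next.json && python3 inch.py next.json 5
echo '[0.05, 0, 0, 0, 0, 0.05, 0, 0, 0, 0, 0.05, 0, 0, 0, -0.143, 0.05, 0, 0, 0, -0.143, 0.05, 0, 0, 0, -0.143, 0.05, 0, 0, 0, -0.143, 0.05, 0, 0, 0, -0.143, 0.05, 0, 0, 0, -0.143, 0.05, 0, 0, 0, -0.143, 0.05, 0, 0, 0, -0.143, 0.05, 0, 0, 0, -0.143, 0.05, 0, 0, 0, -0.143, 0.05, 0, 0, 0, -0.143, 0.01, 0, 0, 0, 0, 0.01, 0, 0, 0, 0, 0.01, 0, 0, 0, 0, 0.01, 0, 0, 0, 0, 0.01, 0, 0, 0, 0, 0.01, 0, 0, 0, 0]' > next.json && python3 inch.py next.json 8
echo '[0.01, 0, 0, -0.9, 0, 0.01, 0, 0, -0.9, 0, 0.01, 0, 0, -0.9, 0, 0.01, 0, 0, -0.4, 0, 0.01, 0, 0, 0, 0, 0.01, 0, 0, 0, 0]' > next.json && python3 inch.py next.json 10
python3 -c "
from h import *
cam('top');go(.4404,.1153,.1385)"
```

```text
t: 40.0
tool_pos: [0.5821, 0.1188, 0.0364]
orientation: [3.123, 0.343, 0.001]
force: [-0.2, -0.4, 2.4]
opening: 0.0158
gripper_force: 5.0
t: 41.9
tool_pos: [0.5819, 0.1188, 0.0361]
orientation: [-1.964, -2.452, 0.0]
force: [-0.1, -0.6, -0.3]
opening: 0.0157
gripper_force: 8.0
t: 42.5
tool_pos: [0.5819, 0.1187, 0.1908]
orientation: [1.963, 2.453, 0.0]
force: [-0.5, 0.0, -0.8]
opening: 0.0155
gripper_force: 10.0
p [0.581  0.1186 0.1894] ydir 12.7 d(tool) [ 0.0275 -0.1378  0.0512] q6 -0.11
```

To row units: -0.046 m is -0.92, 0.0092 m is 0.184.

```bash
echo '[0.01, 0.184, -0.92, 0, 0, 0.01, 0.184, -0.92, 0, 0, 0.01, 0.184, -0.916, 0, 0, 0.01, 0, 0, 0.6, 0, 0.01, 0, 0, 0.18, 0, 0.01, 0, 0, 0, 0, 0.01, 0, 0, 0, 0]' > next.json && python3 inch.py next.json 10
python3 -c "
from h import *
cam('top');go(.4404,.1153,.1411)"
```

```text
t: 43.25
tool_pos: [0.4414, 0.1153, 0.1513]
orientation: [-1.962, -2.451, 0.003]
force: [0.2, -0.2, 0.5]
opening: 0.0156
gripper_force: 10.0
p [0.4419 0.1154 0.1519] ydir 12.6 d(tool) [ 0.0002 -0.0015  0.0108] q6 -0.08
```

```bash
echo '[0.01, 0, -0.024, 0.06, 0, 0.01, 0, 0, 0.06, 0, 0.01, 0, 0, 0.04, 0, 0.01, 0, 0, 0.04, 0, 0.01, 0, 0, 0, 0, 0.01, 0, 0, 0, 0]' > next.json && python3 inch.py next.json 10
python3 -c "
from h import *
cam('top');go(.4404,.1153,.1411);print(robot.read_state()['force'])"
```

```text
t: 43.9
tool_pos: [0.4402, 0.1152, 0.1422]
orientation: [1.963, 2.453, -0.0]
force: [0.2, 0.8, -0.2]
opening: 0.0158
gripper_force: 10.0
p [0.4403 0.1152 0.1422] ydir 12.7 d(tool) [0.0001 0.0001 0.0011] q6 -0.08
[ 0.71693907  0.34662754 -0.58281507]
```

The plug is in the mouth with no resistance. I'll release it and fetch band 3.

To row units: -0.045 m is -0.9, -0.03 m is -0.6.

```bash
echo '[0.01, 0, 0, 0.02, 0, 0.01, 0, 0, 0, 0, 0.05, 0, 0, 0, 0, 0.05, 0, 0, 0, 0, 0.05, 0, 0, -0.4, 0, 0.09, 0, 0, -0.9, 0, 0.093, 0, 0, -0.6, 0, 0.093, 0, 0, 0, 0]' > next.json && python3 inch.py next.json 10
python3 - <<'E'
from h import *
c=cam("top");go(.5793,-.0052,.026)
rgb=c["image"].astype(float);red=np.clip(rgb[:,:,0]-np.maximum(rgb[:,:,1],rgb[:,:,2])-40,0,None)
def cen(wt,u,v,r):
    V,U=np.mgrid[0:400,0:640]; k=wt*((U-u)**2+(V-v)**2<=r*r); return (U*k).sum()/k.sum(),(V*k).sum()/k.sum(),k.sum()
print([np.round(cen(red,*d,3.5),1) for d in((306.9,192.2),(296.6,207))])
E
```

```text
t: 44.75
tool_pos: [0.4429, 0.1156, 0.2417]
orientation: [1.959, 2.448, 0.01]
force: [0.7, -0.5, -0.3]
opening: 0.059
gripper_force: 0.0
p [0.4418 0.1154 0.239 ] ydir 12.7 d(tool) [-0.1478  0.1065  0.2136] q6 -0.08
[array([306.4, 191.6, 134. ]), array([296.2, 206.5, 168. ])]
```

```bash
echo '[0.093, -0.74, 0.534, 0, 0, 0.093, -0.74, 0.534, 0, 0, 0.093, -0.74, 0.534, 0, 0, 0.093, -0.74, 0.534, 0, 0, 0.093, 0, 0, 0.9, 0, 0.093, 0, 0, 0.9, 0, 0.093, 0, 0, 0.9, 0, 0.093, 0, 0, 0.9, 0, 0.093, 0, 0, 0.5, 0, 0.093, 0, 0, 0.1, 0, 0.093, 0, 0, 0, 0, 0.055, 0, 0, 0, 0, 0.055, 0, 0, 0, 0, 0.055, 0, 0, 0, 0, 0.055, 0, 0, 0, 0, 0.055, 0, 0, 0, 0, 0.055, 0, 0, 0, 0]' > next.json && python3 inch.py next.json 5
echo '[0.093, 0, 0, 0, 0, 0.093, 0, 0, 0, 0, 0.093, 0, 0, 0, 0.143, 0.093, 0, 0, 0, 0.143, 0.093, 0, 0, 0, 0.143, 0.093, 0, 0, 0, 0.143, 0.093, 0, 0, 0, 0.143, 0.093, 0, 0, 0, 0.143, 0.093, 0, 0, 0, 0.143, 0.093, 0, 0, 0, 0.143, 0.093, 0, 0, 0, 0.143, 0.093, 0, 0, 0, 0.143, 0.093, 0, 0, 0, 0.143, 0.055, 0, 0, 0, 0, 0.055, 0, 0, 0, 0, 0.055, 0, 0, 0, 0, 0.055, 0, 0, 0, 0, 0.055, 0, 0, 0, 0, 0.055, 0, 0, 0, 0]' > next.json && python3 inch.py next.json 8
python3 -c "
from h import *
cam('top');go(.5793,-.0052,.026)"
```

```text
t: 46.5
tool_pos: [0.577, -0.0058, 0.0264]
orientation: [1.963, 2.453, 0.0]
force: [-0.3, -0.4, 0.8]
opening: 0.0657
gripper_force: 5.0
t: 48.4
tool_pos: [0.5769, -0.0058, 0.0261]
orientation: [3.123, 0.344, -0.0]
force: [-0.5, -0.8, 0.5]
opening: 0.0662
gripper_force: 8.0
p [ 0.5769 -0.0058  0.0261] ydir -77.4 d(tool) [ 0.0025 -0.0001  0.0001] q6 1.25
```

To row units: -0.045 m is -0.9, -0.03 m is -0.6.

```bash
echo '[0.055, 0, 0, -0.9, 0, 0.055, 0, 0, -0.9, 0, 0.055, 0, 0, -0.9, 0, 0.055, 0, 0, -0.6, 0, 0.055, 0, 0, 0, -0.1335, 0.055, 0, 0, 0, -0.1335, 0.055, 0, 0, 0, -0.1335, 0.055, 0, 0, 0, -0.1335, 0.055, 0, 0, 0, -0.1335, 0.055, 0, 0, 0, -0.1335, 0.055, 0, 0, 0, -0.1335, 0.055, 0, 0, 0, -0.1335, 0.055, 0, 0, 0, -0.1335, 0.055, 0, 0, 0, -0.1335, 0.055, 0, 0, 0, 0, 0.055, 0, 0, 0, 0]' > next.json && python3 inch.py next.json 12
python3 -c "
from h import *
cam('top');go(.4404,.1153,.1231)"
```

```text
t: 50.05
tool_pos: [0.5768, -0.0058, 0.191]
orientation: [-2.244, -2.198, 0.0]
force: [0.1, 0.4, -1.0]
opening: 0.066
gripper_force: 12.0
p [ 0.5768 -0.0057  0.1911] ydir -1.2 d(tool) [ 0.1182 -0.1389  0.068 ] q6 -0.08
```

To row units: -0.0347 m is -0.694, 0.03 m is 0.6.

```bash
echo '[0.055, 0.592, -0.694, 0, 0, 0.055, 0.592, -0.694, 0, 0, 0.055, 0.592, -0.694, 0, 0, 0.055, 0.588, -0.694, 0, 0, 0.055, 0, 0, 0.6, 0, 0.055, 0, 0, 0.2, 0, 0.055, 0, 0, 0, 0, 0.055, 0, 0, 0, 0, 0.055, 0, 0, 0, 0]' > next.json && python3 inch.py next.json 12
python3 -c "
from h import *
cam('top');go(.4404,.1153,.1231)"
```

```text
t: 51.0
tool_pos: [0.4412, 0.1143, 0.1521]
orientation: [2.242, 2.2, 0.001]
force: [0.4, -0.2, 0.0]
opening: 0.0655
gripper_force: 12.0
p [0.4412 0.1144 0.1521] ydir -1.1 d(tool) [ 0.0009 -0.0008  0.029 ] q6 0.16
```

To row units: 0.0009 m is 0.018, -0.0008 m is -0.016.

```bash
echo '[0.055, 0.018, -0.016, 0.2, 0, 0.055, 0, 0, 0.12, 0, 0.055, 0, 0, 0.06, 0, 0.055, 0, 0, 0.06, 0, 0.055, 0, 0, 0.06, 0, 0.055, 0, 0, 0.04, 0, 0.055, 0, 0, 0.04, 0, 0.055, 0, 0, 0, 0, 0.055, 0, 0, 0, 0, 0.055, 0, 0, 0, 0]' > next.json && python3 inch.py next.json 12
python3 -c "
from h import *
cam('top');go(.4404,.1153,.1231);print(robot.read_state()['force'])"
```

```text
t: 52.05
tool_pos: [0.4397, 0.1158, 0.1229]
orientation: [2.24, 2.202, 0.001]
force: [-1.4, -0.3, 5.4]
opening: 0.0656
gripper_force: 12.0
p [0.4396 0.1158 0.1229] ydir -1.0 d(tool) [-0.0004  0.0008 -0.0002] q6 0.16
[-1.94354499 -0.42150554  4.87011348]
```

It rests at the right height (.1229 vs .1231 expected). Now turn it clockwise to the stop.

```bash
echo '[0.055, 0, -0.008, -0.014, 0.1, 0.055, 0, 0, 0, 0.12, 0.055, 0, 0, 0, 0.12, 0.055, 0, 0, 0, 0.12, 0.055, 0, 0, 0, 0.12, 0.055, 0, 0, 0, 0.12, 0.055, 0, 0, 0, 0.12, 0.055, 0, 0, 0, 0.12, 0.055, 0, 0, 0, 0.12, 0.055, 0, 0, 0, 0.1, 0.055, 0, 0, 0, 0]' > next.json && python3 inch.py next.json 12
python3 -c "
from h import *
s=robot.read_state();print(s['wrist_torque'],s['force'],s['q'][5])"
echo '[0.055, 0, 0, 0, 0.08, 0.055, 0, 0, 0, 0.06, 0.055, 0, 0, 0, 0.06, 0.055, 0, 0, 0, 0.06, 0.055, 0, 0, 0, 0]' > next.json && python3 inch.py next.json 12
python3 -c "
from h import *
s=robot.read_state();print(s['wrist_torque'],s['force'],s['q'][5]);go(.4404,.1153,.1231)"
```

```text
t: 53.2
tool_pos: [0.4391, 0.1157, 0.123]
orientation: [3.081, 0.612, 0.001]
force: [0.4, -0.7, -0.1]
opening: 0.066
gripper_force: 12.0
[-0.17671075 -0.13109573  0.01306272] [ 0.42542389 -0.67537821 -0.09655664] 1.323238633618366
t: 53.7
tool_pos: [0.439, 0.1157, 0.1229]
orientation: [3.134, 0.213, 0.0]
force: [0.3, -0.5, -0.1]
opening: 0.066
gripper_force: 12.0
[-0.0952049  -0.09092815 -0.00485367] [ 0.30438968 -0.53889137 -0.12451319] 1.5797722208129579
p [0.439  0.1157 0.1229] ydir -82.2 d(tool) [ 0.0013  0.0006 -0.0002] q6 1.58
```

```bash
for i in 1; do echo '[0.055, 0, 0, 0, 0.05, 0.055, 0, 0, 0, 0.05]' > next.json && python3 inch.py next.json 12; python3 -c "
from h import *
s=robot.read_state();print(s['wrist_torque'])"; done; echo '[0.055, 0, 0, 0, 0.05, 0.055, 0, 0, 0, 0.05]' > next.json && python3 inch.py next.json 12; python3 -c "
from h import *
s=robot.read_state();print(s['wrist_torque']);go(.4404,.1153)"
```

```text
t: 53.9
tool_pos: [0.4389, 0.1157, 0.1229]
orientation: [-3.141, -0.057, -0.0]
force: [0.4, 0.0, 0.9]
opening: 0.0658
gripper_force: 12.0
[0.06365669 0.00793863 0.09407242]
t: 54.1
tool_pos: [0.439, 0.1158, 0.123]
orientation: [-3.14, 0.1, -0.0]
force: [0.5, -0.0, 0.2]
opening: 0.0658
gripper_force: 12.0
[0.07684047 0.04550053 0.09479988]
p [0.439  0.1158 0.123 ] ydir -93.7 d(tool) [0.0015 0.0004 0.    ] q6 1.78
```

A steady 0.09 N m with no more rise means the band is on its stop and the jar is turning along. I'll release, back off and check with the top camera.

```bash
echo '[0.055, 0, 0, 0, -0.01, 0.093, 0, 0, 0, 0, 0.093, 0, 0, 0, 0, 0.093, 0, 0, 0, 0, 0.093, 0, 0, -0.6, 0, 0.093, 0, 0, -0.9, 0, 0.093, 0, 0, -0.9, 0, 0.093, 0.9, 0, 0, 0, 0.093, 0.9, 0, 0, 0, 0.093, 0.8, 0, 0, 0, 0.093, 0, 0, 0, 0, 0.093, 0, 0, 0, 0]' > next.json && python3 inch.py next.json 8
python3 - <<'E'
from h import *
c=cam("top");np.savez("top2.npz",**{k:np.array(v) for k,v in c.items()})
d=cam("scene")
rgb=c["image"].astype(float);red=np.clip(rgb[:,:,0]-np.maximum(rgb[:,:,1],rgb[:,:,2])-40,0,None)
m=(red>15).astype(np.uint8);n,l,s,ce=cv2.connectedComponentsWithStats(m)
for i in range(1,n):
    if 3<=s[i,4]<40 and abs(ce[i][0]-254)<26 and abs(ce[i][1]-248)<26: print(ce[i].round(1),s[i,4],"z.08",w(c,*ce[i],.08).round(4),"z.117",w(c,*ce[i],.117).round(4))
go(.5783,.2347,.034)
E
```

```text
t: 55.3
tool_pos: [0.5686, 0.1082, 0.2414]
orientation: [3.14, -0.088, -0.005]
force: [0.7, -0.5, -0.8]
opening: 0.0932
gripper_force: 0.0
[263.4 240.3] 7 z.08 [0.4631 0.0899] z.117 [0.4615 0.0853]
p [0.568  0.1085 0.2429] ydir -93.2 d(tool) [ 0.0034 -0.1265  0.2089] q6 1.73
```

```bash
cat >> h.py <<'E'
def items(c):
    hsv=cv2.cvtColor(c["image"],cv2.COLOR_RGB2HSV); m=cv2.inRange(hsv,(5,120,120),(23,255,255)); n,l,s,ce=cv2.connectedComponentsWithStats(m)
    print("orange",[(w(c,*ce[i],.011).round(4),int(s[i,4])) for i in range(1,n) if 60<s[i,4]<400 and 140<ce[i][0]<430 and 130<ce[i][1]<290])
    rgb=c["image"].astype(float);r=(rgb[:,:,0]-np.maximum(rgb[:,:,1],rgb[:,:,2])>60).astype(np.uint8)*255
    # only red spots on grey/blue things: surroundings unsaturated or blue
    n,l,s,ce=cv2.connectedComponentsWithStats(r)
    for i in range(1,n):
        if 2<=s[i,4]<30 and 150<ce[i][0]<430 and 145<ce[i][1]<275:
            u,v=ce[i].round().astype(int); ring=(cv2.dilate((l==i).astype(np.uint8),np.ones((5,5)))>0)&(cv2.dilate((l==i).astype(np.uint8),np.ones((3,3)))==0)
            h=np.median(hsv[ring],0); print("red",ce[i].round(1),s[i,4],"ring hsv",h,"z.02",w(c,*ce[i],.02).round(4),".08",w(c,*ce[i],.08).round(4),".117",w(c,*ce[i],.117).round(4))
E
python3 -c "
from h import *
items(dict(np.load('top2.npz')))"
```

```text
orange [(array([0.5692, 0.2319]), 100)]
red [322.9 152.5] 25 ring hsv [174.   73.5 150.5] z.02 [ 0.7103 -0.0644] .08 [ 0.6958 -0.0641] .117 [ 0.6869 -0.0638]
red [305.4 153.1] 14 ring hsv [174.  102.5 154.5] z.02 [ 0.7085 -0.0158] .08 [ 0.6942 -0.0178] .117 [ 0.6853 -0.019 ]
red [316.  152.5] 2 ring hsv [174. 119. 138.] z.02 [ 0.7102 -0.0453] .08 [ 0.6958 -0.0458] .117 [ 0.6869 -0.0462]
red [341.4 159.3] 9 ring hsv [ 13.  46. 155.] z.02 [ 0.6909 -0.1161] .08 [ 0.6774 -0.1132] .117 [ 0.6691 -0.1115]
red [352.7 160.4] 7 ring hsv [174.  96. 127.] z.02 [ 0.6878 -0.1474] .08 [ 0.6745 -0.143 ] .117 [ 0.6662 -0.1403]
red [341.  163.2] 4 ring hsv [ 11.5  51.5 160. ] z.02 [ 0.6798 -0.1148] .08 [ 0.6668 -0.112 ] .117 [ 0.6588 -0.1103]
red [366.7 164. ] 7 ring hsv [173.5 118.  119. ] z.02 [ 0.6777 -0.1863] .08 [ 0.6649 -0.18  ] .117 [ 0.657  -0.1761]
red [423.6 178.2] 21 ring hsv [173.  131.  123.5] z.02 [ 0.638  -0.3431] .08 [ 0.627  -0.3293] .117 [ 0.6203 -0.3207]
red [422.5 188. ] 2 ring hsv [173.  146.5 132.5] z.02 [ 0.6105 -0.3395] .08 [ 0.6009 -0.3258] .117 [ 0.595  -0.3174]
red [417.  19
[... 1117 characters left out ...]
8 -0.2837]
red [151.8 256. ] 19 ring hsv [173.  129.  129.5] z.02 [0.4225 0.4001] .08 [0.422  0.3779] .117 [0.4217 0.3643]
red [220.  254.5] 2 ring hsv [172.  81. 159.] z.02 [0.4269 0.2148] .08 [0.4262 0.2016] .117 [0.4258 0.1935]
red [384.9 256.1] 8 ring hsv [107.   98.   90.5] z.02 [ 0.4233 -0.2329] .08 [ 0.4228 -0.2244] .117 [ 0.4225 -0.2191]
red [332.7 259. ] 3 ring hsv [169.   64.  167.5] z.02 [ 0.4153 -0.0912] .08 [ 0.4152 -0.0896] .117 [ 0.4151 -0.0885]
red [306.6 268.7] 10 ring hsv [174.   93.  135.5] z.02 [ 0.3891 -0.0207] .08 [ 0.3902 -0.0224] .117 [ 0.3909 -0.0235]
red [360.8 269.2] 13 ring hsv [173.   79.  137.5] z.02 [ 0.388  -0.1674] .08 [ 0.3892 -0.162 ] .117 [ 0.3899 -0.1587]
```

To row units: 0.0432 m is 0.864, -0.0234 m is -0.468.

```bash
echo '[0.093, -0.468, 0.864, 0, 0, 0.093, -0.468, 0.864, 0, 0, 0.093, -0.468, 0.864, 0, 0, 0.093, -0.468, 0.864, 0, 0, 0.093, -0.468, 0.864, 0, 0, 0.093, -0.468, 0.864, 0, 0, 0.093, -0.468, 0.864, 0, 0, 0.093, -0.468, 0.864, 0, 0, 0.093, -0.468, 0.864, 0, 0, 0.093, -0.468, 0.864, 0, 0, 0.093, 0, 0, 0, 0]' > next.json && python3 inch.py next.json 8
python3 - <<'E'
from h import *
c=cam("top"); im=c["image"][:,:,::-1]
hsv=cv2.cvtColor(c["image"],cv2.COLOR_RGB2HSV); m=cv2.inRange(hsv,(5,120,120),(23,255,255)); n,l,s,ce=cv2.connectedComponentsWithStats(m)
print("orange",[(w(c,*ce[i],.011).round(4),int(s[i,4])) for i in range(1,n) if 60<s[i,4]<400 and 140<ce[i][0]<320 and 130<ce[i][1]<290])
np.savez("top3.npz",**{k:np.array(v) for k,v in c.items()})
out=np.zeros((600,790,3),np.uint8)
out[:270,:790]=cv2.resize(im[140:194,160:318],None,fx=5,fy=5,interpolation=cv2.INTER_CUBIC)
out[275:600,0:325]=cv2.resize(im[225:271,231:277],(325,325),interpolation=cv2.INTER_CUBIC)
d=cam("scene");o=d["image"][:,:,::-1]
P=d["R"]@np.array([.44,.115,.08])+d["t"];u,v=int(P[0]/P[2]*d["fx"]+d["cx"]),int(P[1]/P[2]*d["fy"]+d["cy"])
out[275:600,330:655]=cv2.resize(o[v-23:v+23,u-23:u+23],(325,325),interpolation=cv2.INTER_CUBIC)
cv2.imwrite("pics/last.png",out); go(.5783,.2347,.034)
E
```

```text
t: 56.5
tool_pos: [0.3073, -0.3133, 0.2437]
orientation: [3.137, -0.098, 0.0]
force: [-0.5, 1.0, -0.4]
opening: 0.0928
gripper_force: 0.0
orange [(array([0.574 , 0.3507]), 212), (array([0.5783, 0.2345]), 204), (array([0.4412, 0.133 ]), 78)]
p [ 0.31   -0.3099  0.2434] ydir -93.4 d(tool) [ 0.2354 -0.5596  0.2093] q6 0.73
```

View pics/last.png

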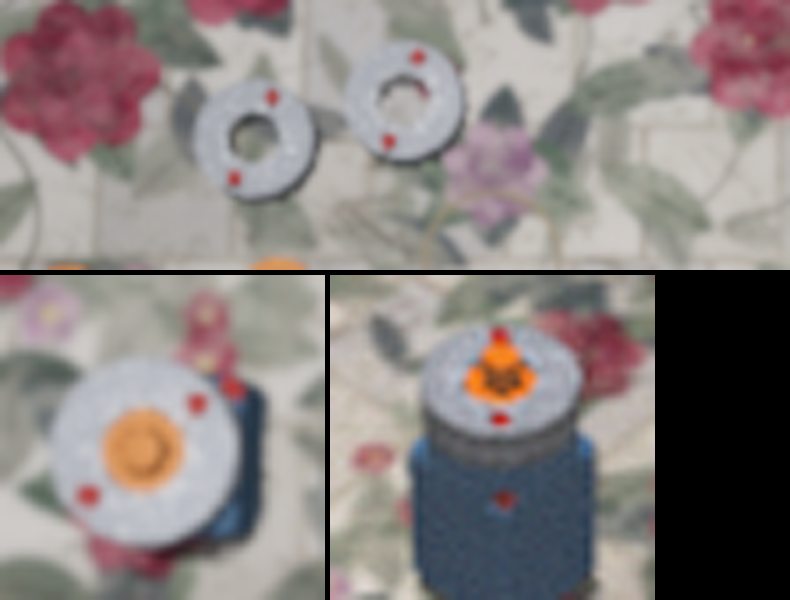

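The picture shows jar 1 closed, with the band dots (197,404)/(88,495) in line with the shoulder dot (233,388). The spare bands are at (255,140) and (405,100), unmoved since the last look. Now disk 2 for jar 2.

To row units: 0.0181 m is 0.362, -0.0431 m is -0.862.

```bash
echo '[0.08, 0.362, -0.862, 0, 0, 0.08, 0.362, -0.862, 0, 0, 0.08, 0.362, -0.862, 0, 0, 0.08, 0.362, -0.862, 0, 0, 0.08, 0.362, -0.862, 0, 0, 0.08, 0.362, -0.862, 0, 0, 0.08, 0.362, -0.862, 0, 0, 0.08, 0.362, -0.862, 0, 0, 0.08, 0.362, -0.862, 0, 0, 0.08, 0.362, -0.862, 0, 0, 0.08, 0.362, -0.862, 0, 0, 0.08, 0.362, -0.862, 0, 0, 0.08, 0.362, -0.862, 0, 0, 0.08, 0, 0, 0, 0, 0.08, 0, 0, 0, 0]' > next.json && python3 inch.py next.json 5
python3 -c "
from h import *
cam('top');go(.5783,.2346,.034)"
```

```text
t: 58.1
tool_pos: [0.5755, 0.2394, 0.2424]
orientation: [3.14, -0.081, -0.002]
force: [-0.1, -0.4, 0.2]
opening: 0.0803
gripper_force: 0.0
p [0.5758 0.2381 0.243 ] ydir -93.0 d(tool) [0.0028 0.0033 0.209 ] q6 1.93
```

```bash
echo '[0.08, 0.056, 0.07, 0.9, 0, 0.08, 0, 0, 0.9, 0, 0.08, 0, 0, 0.9, 0, 0.08, 0, 0, 0.9, 0, 0.05, 0, 0, 0.54, 0, 0.05, 0, 0, 0, 0, 0.01, 0, 0, 0, 0, 0.01, 0, 0, 0, 0, 0.01, 0, 0, 0, 0, 0.01, 0, 0, 0, 0, 0.01, 0, 0, 0, 0, 0.01, 0, 0, 0, 0, 0.01, 0, 0, 0, 0]' > next.json && python3 inch.py next.json 5
echo '[0.05, 0, 0, 0, 0, 0.05, 0, 0, 0, 0, 0.05, 0, 0, 0, -0.143, 0.05, 0, 0, 0, -0.143, 0.05, 0, 0, 0, -0.143, 0.05, 0, 0, 0, -0.143, 0.05, 0, 0, 0, -0.143, 0.05, 0, 0, 0, -0.143, 0.05, 0, 0, 0, -0.143, 0.05, 0, 0, 0, -0.143, 0.05, 0, 0, 0, -0.143, 0.05, 0, 0, 0, -0.143, 0.05, 0, 0, 0, -0.143, 0.01, 0, 0, 0, 0, 0.01, 0, 0, 0, 0, 0.01, 0, 0, 0, 0, 0.01, 0, 0, 0, 0, 0.01, 0, 0, 0, 0, 0.01, 0, 0, 0, 0]' > next.json && python3 inch.py next.json 8
echo '[0.01, 0, 0, -0.9, 0, 0.01, 0, 0, -0.9, 0, 0.01, 0, 0, -0.9, 0, 0.01, 0, 0, -0.9, 0, 0.01, 0, 0, 0, 0, 0.01, 0, 0, 0, 0]' > next.json && python3 inch.py next.json 10
python3 -c "
from h import *
cam('top');go(.4355,-.2589,.1411)"
```

```text
t: 59.45
tool_pos: [0.5799, 0.2328, 0.036]
orientation: [-3.14, 0.088, -0.0]
force: [-0.5, 0.8, 2.1]
opening: 0.0158
gripper_force: 5.0
t: 61.35
tool_pos: [0.5798, 0.2327, 0.0358]
orientation: [-2.281, -2.16, 0.0]
force: [-0.1, -0.4, 0.2]
opening: 0.0156
gripper_force: 8.0
t: 61.95
tool_pos: [0.5808, 0.2331, 0.2178]
orientation: [2.28, 2.159, 0.005]
force: [0.1, -0.8, -1.3]
opening: 0.0162
gripper_force: 10.0
p [0.5797 0.2327 0.2155] ydir -3.1 d(tool) [-0.4987 -0.1173  0.0744] q6 0.35
```

```bash
echo '[0.01, -0.906, -0.214, 0, 0, 0.01, -0.906, -0.214, 0, 0, 0.01, -0.906, -0.214, 0, 0, 0.01, -0.906, -0.214, 0, 0, 0.01, -0.906, -0.214, 0, 0, 0.01, -0.906, -0.214, 0, 0, 0.01, -0.906, -0.214, 0, 0, 0.01, -0.906, -0.214, 0, 0, 0.01, -0.906, -0.214, 0, 0, 0.01, -0.906, -0.214, 0, 0, 0.01, -0.906, -0.214, 0, 0, 0.01, 0, 0, 0.8, 0, 0.01, 0, 0, 0.48, 0, 0.01, 0, 0, 0, 0, 0.01, 0, 0, 0, 0, 0.01, 0, 0, 0, 0]' > next.json && python3 inch.py next.json 10
python3 -c "
from h import *
cam('top');go(.4355,-.2589,.1408)"
```

```text
t: 63.6
tool_pos: [0.436, -0.2584, 0.1528]
orientation: [2.279, 2.161, 0.0]
force: [0.1, -0.6, 0.2]
opening: 0.0151
gripper_force: 9.9
p [ 0.4362 -0.2586  0.1532] ydir -3.1 d(tool) [-0.0003 -0.0007  0.0124] q6 -0.58
```

```bash
echo '[0.01, -0.006, -0.012, 0.08, 0, 0.01, 0, 0, 0.06, 0, 0.01, 0, 0, 0.04, 0, 0.01, 0, 0, 0.04, 0, 0.01, 0, 0, 0, 0, 0.01, 0, 0, 0, 0]' > next.json && python3 inch.py next.json 10
python3 -c "
from h import *
cam('top');go(.4355,-.2589,.1408);print(robot.read_state()['force'])"
```

```text
t: 64.25
tool_pos: [0.4348, -0.2587, 0.1408]
orientation: [-2.281, -2.161, -0.0]
force: [0.2, 0.3, 0.1]
opening: 0.0153
gripper_force: 10.0
p [ 0.4348 -0.2587  0.1408] ydir -3.1 d(tool) [-0.0001  0.0007  0.    ] q6 -0.58
[ 0.04083404  0.31126653 -1.36693295]
```

Disk 2 is seated. I'll release it and fetch band 1, going along y first to keep clear of the heater.

Units first: shifts go in shares of 50 mm. So -0.02 m is -0.4, 0.0472 m is 0.944.

```bash
echo '[0.05, 0, 0, 0, 0, 0.05, 0, 0, 0, 0, 0.05, 0, 0, -0.4, 0, 0.093, 0, 0, -0.9, 0, 0.093, 0, 0, -0.7, 0, 0.093, 0.944, 0, 0, 0, 0.093, 0.944, 0, 0, 0, 0.093, 0.944, 0, 0, 0, 0.093, 0.944, 0, 0, 0, 0.093, 0.944, 0, 0, 0, 0.093, 0.944, 0, 0, 0, 0.093, 0.944, 0, 0, 0, 0.093, 0.944, 0, 0, 0, 0.093, 0.944, 0, 0, 0, 0.093, 0.944, 0, 0, 0, 0.093, 0.944, 0, 0, 0, 0.093, 0, 0.8, 0, 0, 0.093, 0, 0.8, 0, 0, 0.093, 0, 0.8, 0, 0, 0.093, 0, 0.8, 0, 0]' > next.json && python3 inch.py next.json 8
echo '[0.093, 0, 0.8, 0, 0, 0.093, 0, 0.1, 0, 0, 0.093, 0, 0, 0, 0, 0.093, 0, 0, 0, 0]' > next.json && python3 inch.py next.json 5
python3 -c "
from h import *
cam('top');go(.6675,.2478,.026)"
```

```text
t: 66.3
tool_pos: [0.6239, 0.2514, 0.2406]
orientation: [2.28, 2.162, 0.0]
force: [0.7, -0.2, 0.6]
opening: 0.0931
gripper_force: 0.0
t: 66.7
tool_pos: [0.6669, 0.2489, 0.2409]
orientation: [-2.28, -2.161, 0.0]
force: [-0.0, -0.2, -0.4]
opening: 0.0928
gripper_force: 0.0
p [0.6667 0.2491 0.2415] ydir -3.1 d(tool) [-0.0013  0.0008  0.2155] q6 0.34
```

To row units: 0.03 m is 0.6, 0.045 m is 0.9.

```bash
echo '[0.093, -0.026, 0.016, 0.9, 0, 0.093, 0, 0, 0.9, 0, 0.093, 0, 0, 0.9, 0, 0.093, 0, 0, 0.9, 0, 0.093, 0, 0, 0.6, 0, 0.093, 0, 0, 0.11, 0, 0.093, 0, 0, 0, 0, 0.055, 0, 0, 0, 0, 0.055, 0, 0, 0, 0, 0.055, 0, 0, 0, 0, 0.055, 0, 0, 0, 0, 0.055, 0, 0, 0, 0, 0.055, 0, 0, 0, 0]' > next.json && python3 inch.py next.json 8
echo '[0.055, 0, 0, -0.9, 0, 0.055, 0, 0, -0.7, 0, 0.055, -0.782, -0.386, 0, 0, 0.055, -0.782, -0.386, 0, 0, 0.055, -0.782, -0.386, 0, 0, 0.055, -0.782, -0.386, 0, 0, 0.055, -0.782, -0.386, 0, 0, 0.055, 0, 0, 0.7, 0, 0.055, 0, 0, 0.7, 0, 0.055, 0, 0, 0.12, 0, 0.055, 0, 0, 0.06, 0, 0.055, 0, 0, 0, 0, 0.055, 0, 0, 0, 0]' > next.json && python3 inch.py next.json 8
python3 -c "
from h import *
cam('top');go(.56,.06,.026);print(robot.read_state()['force'])"
```

```text
t: 68.05
tool_pos: [0.6687, 0.2475, 0.0263]
orientation: [2.28, 2.16, 0.002]
force: [-1.7, -0.4, 6.5]
opening: 0.066
gripper_force: 8.0
t: 69.35
tool_pos: [0.5624, 0.0576, 0.0276]
orientation: [2.279, 2.16, 0.002]
force: [-0.3, -0.5, -0.2]
opening: 0.0662
gripper_force: 8.0
p [0.5624 0.0576 0.0276] ydir -3.1 d(tool) [ 0.0023 -0.0025  0.0016] q6 0.06
[-2.49169045e-04  5.31185724e-02 -8.04723227e-01]
```

To row units: 0.001 m is 0.02.

```bash
echo '[0.055, 0, 0, 0.02, 0, 0.093, 0, 0, 0, 0, 0.093, 0, 0, 0, 0, 0.093, 0, 0, 0, 0.143, 0.093, 0, 0, 0, 0.143, 0.093, 0, 0, 0, 0.143, 0.093, 0, 0, 0, 0.143, 0.093, 0, 0, 0, 0.143, 0.093, 0, 0, 0, 0.143, 0.093, 0, 0, 0, 0.143, 0.093, 0, 0, 0, 0.143, 0.093, 0, 0, 0, 0.143, 0.093, 0, 0, 0, 0.143, 0.093, 0, 0, 0, 0.143, 0.055, 0, 0, 0, 0, 0.055, 0, 0, 0, 0, 0.055, 0, 0, 0, 0, 0.055, 0, 0, 0, 0, 0.055, 0, 0, 0, 0, 0.055, 0, 0, 0, 0]' > next.json && python3 inch.py next.json 8
python3 -c "
from h import *
cam('top');go(.56,.06,.026)"
echo '[0.055, 0, 0, -0.9, 0, 0.055, 0, 0, -0.9, 0, 0.055, 0, 0, -0.9, 0, 0.055, 0, 0, -0.6, 0, 0.055, 0, 0, 0, -0.13, 0.055, 0, 0, 0, -0.13, 0.055, 0, 0, 0, -0.13, 0.055, 0, 0, 0, -0.13, 0.055, 0, 0, 0, 0, 0.055, 0, 0, 0, 0]' > next.json && python3 inch.py next.json 12
python3 -c "
from h import *
cam('top');go(.4352,-.2589,.124)"
```

```text
t: 71.4
tool_pos: [0.5613, 0.0573, 0.0254]
orientation: [3.14, -0.087, 0.0]
force: [-0.3, -0.7, 0.6]
opening: 0.0662
gripper_force: 8.0
p [0.5613 0.0573 0.0254] ydir -93.2 d(tool) [-0.0015 -0.0026 -0.0006] q6 1.64
t: 72.45
tool_pos: [0.5612, 0.0573, 0.1902]
orientation: [-3.059, -0.716, 0.0]
force: [-1.3, -0.2, -0.9]
opening: 0.0663
gripper_force: 12.0
p [0.5613 0.0573 0.1902] ydir -63.6 d(tool) [-0.2534  0.2273  0.0663] q6 1.12
```

```bash
echo '[0.055, -0.724, 0.65, 0, 0, 0.055, -0.724, 0.65, 0, 0, 0.055, -0.724, 0.65, 0, 0, 0.055, -0.724, 0.65, 0, 0, 0.055, -0.724, 0.65, 0, 0, 0.055, -0.724, 0.65, 0, 0, 0.055, -0.724, 0.646, 0, 0, 0.055, 0, 0, 0.6, 0, 0.055, 0, 0, 0.2, 0, 0.055, 0, 0, 0, 0, 0.055, 0, 0, 0, 0, 0.055, 0, 0, 0, 0]' > next.json && python3 inch.py next.json 12
python3 -c "
from h import *
cam('top');go(.4352,-.2589,.1224)"
```

```text
t: 73.7
tool_pos: [0.4374, -0.2588, 0.1515]
orientation: [3.056, 0.724, 0.002]
force: [0.3, 0.1, 0.0]
opening: 0.066
gripper_force: 12.0
p [ 0.4375 -0.259   0.1516] ydir -63.3 d(tool) [-0.002  -0.0011  0.0292] q6 0.47
```

```bash
echo '[0.055, -0.038, -0.02, 0.16, 0, 0.055, 0, 0, 0.12, 0, 0.055, 0, 0, 0.08, 0, 0.055, 0, 0, 0, 0, 0.055, 0, 0, 0, 0, 0.055, 0, 0, 0, 0]' > next.json && python3 inch.py next.json 12
python3 -c "
from h import *
cam('top');go(.4352,-.2589,.1224);print(robot.read_state()['force'])"
```

```text
t: 74.35
tool_pos: [0.4343, -0.2594, 0.1325]
orientation: [3.057, 0.722, 0.0]
force: [-0.4, -0.1, -0.2]
opening: 0.0662
gripper_force: 12.0
p [ 0.4344 -0.2595  0.1326] ydir -63.4 d(tool) [ 0.001  -0.0001  0.0102] q6 0.47
[0.22048201 0.13288615 0.42537327]
```

To row units: 0.003 m is 0.06, 0.002 m is 0.04.

```bash
echo '[0.055, 0.016, 0, 0.06, 0, 0.055, 0, 0, 0.06, 0, 0.055, 0, 0, 0.04, 0, 0.055, 0, 0, 0.04, 0, 0.055, 0, 0, 0, 0, 0.055, 0, 0, 0, 0, 0.055, 0, 0, 0, 0]' > next.json && python3 inch.py next.json 12
python3 -c "
from h import *
cam('top');go(.4352,-.2589,.1224);print(robot.read_state()['force'])"
```

```text
t: 75.1
tool_pos: [0.435, -0.259, 0.1223]
orientation: [3.057, 0.722, 0.0]
force: [0.9, -0.1, 0.4]
opening: 0.0661
gripper_force: 12.0
p [ 0.435  -0.259   0.1223] ydir -63.4 d(tool) [ 0.0002  0.     -0.0001] q6 0.47
[ 0.82532833 -0.51388312  0.41267596]
```

At seat height. Turning clockwise.

```bash
echo '[0.055, 0, 0, 0, 0.1, 0.055, 0, 0, 0, 0.12, 0.055, 0, 0, 0, 0.12, 0.055, 0, 0, 0, 0.12, 0.055, 0, 0, 0, 0.12, 0.055, 0, 0, 0, 0.12, 0.055, 0, 0, 0, 0.12, 0.055, 0, 0, 0, 0.12, 0.055, 0, 0, 0, 0.12, 0.055, 0, 0, 0, 0.12, 0.055, 0, 0, 0, 0.1, 0.055, 0, 0, 0, 0]' > next.json && python3 inch.py next.json 12
python3 -c "
from h import *
s=robot.read_state();print(s['wrist_torque'],s['force'],s['q'][5])"
echo '[0.055, 0, 0, 0, 0.06, 0.055, 0, 0, 0, 0.06, 0.055, 0, 0, 0, 0.06, 0.055, 0, 0, 0, 0.06]' > next.json && python3 inch.py next.json 12
python3 -c "
from h import *
s=robot.read_state();print(s['wrist_torque'],s['force'],s['q'][5])"
echo '[0.055, 0, 0, 0, 0.05, 0.055, 0, 0, 0, 0.05]' > next.json && python3 inch.py next.json 12
python3 -c "
from h import *
s=robot.read_state();print(s['wrist_torque'],s['force'],s['q'][5]);go(.4352,-.2589,.1224)"
```

```text
t: 76.35
tool_pos: [0.4349, -0.259, 0.1223]
orientation: [2.883, -1.249, 0.0]
force: [0.3, 0.2, -0.1]
opening: 0.066
gripper_force: 12.0
[ 0.04364985 -0.05798926 -0.00550778] [ 0.27171748  0.18131573 -0.13124802] 1.7502644747020273
t: 76.75
tool_pos: [0.435, -0.2589, 0.1223]
orientation: [2.715, -1.581, 0.0]
force: [0.8, -0.3, -0.9]
opening: 0.0657
gripper_force: 12.0
[0.15850026 0.00498869 0.08529533] [ 0.81737494 -0.3166905  -0.91277031] 1.9875322298749145
t: 76.95
tool_pos: [0.435, -0.259, 0.1223]
orientation: [2.632, -1.715, 0.0]
force: [-0.7, 0.6, -0.1]
opening: 0.0661
gripper_force: 12.0
[ 0.13367827 -0.03813671  0.04716793] [-0.69163099  0.59375476 -0.13640404] 2.087142079649224
p [ 0.435  -0.259   0.1223] ydir -156.2 d(tool) [ 0.     -0.0002 -0.0001] q6 2.09
```

To row units: -0.045 m is -0.9, -0.03 m is -0.6.

```bash
echo '[0.055, 0, 0, 0, 0.06, 0.055, 0, 0, 0, 0.06]' > next.json && python3 inch.py next.json 12
python3 -c "
from h import *
s=robot.read_state();print(s['wrist_torque'])"
echo '[0.055, 0, 0, 0, -0.01, 0.093, 0, 0, 0, 0, 0.093, 0, 0, 0, 0, 0.093, 0, 0, 0, 0, 0.093, 0, 0, -0.6, 0, 0.093, 0, 0, -0.9, 0, 0.093, 0, 0, -0.9, 0, 0.093, 0, 0, 0, 0]' > next.json && python3 inch.py next.json 8
python3 -c "
from h import *
go(.33,.02)"
```

```text
t: 77.15
tool_pos: [0.435, -0.2589, 0.1223]
orientation: [-2.525, 1.87, -0.0]
force: [-0.2, 0.0, -0.1]
opening: 0.0663
gripper_force: 12.0
[ 0.11807419 -0.07903435  0.07395351]
t: 77.95
tool_pos: [0.4378, -0.261, 0.2501]
orientation: [2.534, -1.857, 0.019]
force: [-0.6, -0.0, 0.5]
opening: 0.0929
gripper_force: 0.0
p [ 0.4378 -0.261   0.2501] ydir -162.5 d(tool) [-0.3004  0.0183 -0.003 ] q6 2.2
```

To row units: -0.04 m is -0.8, 0.001 m is 0.02.

```bash
echo '[0.093, -0.8, 0.02, 0, 0, 0.093, -0.8, 0.02, 0, 0, 0.093, -0.8, 0.02, 0, 0, 0.093, -0.8, 0.02, 0, 0, 0.093, -0.8, 0.02, 0, 0, 0.093, -0.8, 0.02, 0, 0, 0.093, 0, 0, 0, 0, 0.093, 0, 0, 0, 0]' > next.json && python3 inch.py next.json 8
python3 - <<'E'
from h import *
c=cam("top"); d=cam("scene")
for cc,nm in((c,"top"),(d,"scene")):
    rgb=cc["image"].astype(float); r=((rgb[:,:,0]-np.maximum(rgb[:,:,1],rgb[:,:,2]))>50).astype(np.uint8)
    n,l,s,ce=cv2.connectedComponentsWithStats(r)
    for j,X in(("j1",(.4404,.1153)),("j2",(.4352,-.2589))):
        for i in range(1,n):
            for z in(.08,.117):
                q=w(cc,*ce[i],z); rr=np.linalg.norm(q-X)
                ok=(abs(rr-.0255)<.005 and z>.1) or (abs(rr-.036)<.006 and z<.1)
                if ok and s[i,4]<30: print(nm,j,"band" if z>.1 else "jar",ce[i].round(1),s[i,4],"ang",np.degrees(np.arctan2(*(q-X)[::-1])).round(1),"r",rr.round(4))
hsv=cv2.cvtColor(c["image"],cv2.COLOR_RGB2HSV)
m=cv2.inRange(hsv,(5,120,120),(23,255,255)); n,l,s,ce=cv2.connectedComponentsWithStats(m)
print("orange",[(ce[i].round(1),w(c,*ce[i],.12).round(4),int(s[i,4])) for i in range(1,n) if 40<s[i,4]<400 and 140<ce[i][0]<430 and 130<ce[i][1]<290])
E
```

```text
t: 78.75
tool_pos: [0.3573, -0.0313, 0.2423]
orientation: [-2.535, 1.855, -0.002]
force: [0.4, -0.0, -0.6]
opening: 0.0928
gripper_force: 0.0
top j1 jar [263.  238.8] 12 ang -42.5 r 0.0358
top j1 band [258.4 242.8] 5 ang -49.8 r 0.0229
top j1 jar [243.  255.7] 7 ang 122.7 r 0.0318
top j1 band [243.  255.7] 7 ang 130.5 r 0.027
top j2 jar [384.  250.7] 7 ang 87.6 r 0.0366
top j2 band [391.  250.5] 6 ang 86.9 r 0.0243
top j2 jar [410.5 251.5] 4 ang -90.7 r 0.0318
top j2 band [410.5 251.5] 4 ang -92.5 r 0.0245
scene j1 band [310.5 224. ] 2 ang 131.5 r 0.024
scene j1 jar [311.5 235. ] 2 ang 135.5 r 0.0317
scene j2 jar [380. 163.] 1 ang -31.5 r 0.0359
scene j2 band [380. 163.] 1 ang 79.9 r 0.024
scene j2 jar [378.  173.2] 4 ang 84.9 r 0.0327
orange [(array([173.2, 201.1]), array([0.56  , 0.3152]), 214), (array([250.7, 249.3]), array([0.4387, 0.1164]), 78), (array([400.6, 251. ]), array([ 0.4353, -0.2581]), 80)]
```

Both jars are closed, with each band's dots in line with its jar's dots. Jar 1's apparent 6° offset comes from a flower merging with its dot: the dot read off the enlarged crop gives about -49°, and the band reads -50°. Handing in.

```bash
python3 -c "
from plant import robot
print(robot.close_job())"
```

```text
the job is handed in; nothing more can be done
None
```

I stood both blue jars upright, seated a disk in each and turned a band onto each until it stopped with its red dots over the jar's, then handed the job in after about 79 s of robot time; the hand-in returned no verdict.

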